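Sort washed incubator shelf brackets by hand and load the UV steriliser

TASK

Pull the UV steriliser's loading slide out to its front stop, then take all the washed shelf brackets from the blue drying mat and stand them on their ledges on the floor of the baskets, left-hand ones in the left basket and right-hand ones in the right basket as you face the hood; with the ledge towards you and the upright web behind, a left-hand bracket has its end stop at the left, a right-hand one at the right. Then push the loaded slide fully home and, only after that, press the green start button right down and let it go. Leave the other things on the bench where they are.

Things in the scene. Friction and masses are not known exactly. Their poses are not given: they have to be found in the camera images.
- steriliser: fixed white UV steriliser on the bench; yaw within 0.1. Hood 165 deep (x), 396 wide (y), 142 high, open in front below 96. Origin: bench level, middle of the hood's front face; x points into the hood, y to the left as you face it, z up. Its base pan, 6 thick, 364 wide, reaches 190 out in front under the slide
- slide (a joint): the steriliser's loading slide, m: 0 = fully home at the rear stop, 0.165 = fully out at the front stop; out is along the steriliser's -x. Friction about 2.5 N, stays where it is left. Starts nearly home (0.006 to 0.045), its baskets under the hood
- pull_bar (a point): middle of the slide's round black pull bar: 14 thick, 132 long along the steriliser's y, centre 46 above the bench, on two thin steel arms at its ends, free space round it (base pan 40 below). 70 in front of the hood's face when home, 235 when fully out. Axes as the steriliser's
- left_basket (a point): centre of the inner floor of the left basket on the slide (left as you face the hood). Steel, inside 120 (x) x 170 (y), floor 20 above the bench, rim 20 above that floor, walls 4. Takes three brackets side by side, length along x, 55 apart and facing the same way for finger room. Axes as the steriliser's. A yellow tab in front shows its bracket's outline
- right_basket (a point): the same for the right basket, which adjoins it to the right (-y); centres 174 apart
- start (a joint): green spring push button, travel in m: 0 = up, 0.006 = fully down; fully down takes 5 N; springs back
- start_top (a point): centre of the top face of the green start button, 32 diameter, in a grey housing on the top of the hood near its front left corner; pressed straight down. Axes as the steriliser's
- drying_mat: blue ribbed drying mat fixed to the bench, 310 (x) by 225 (y), 4 thick; the brackets start standing on it. Origin: centre of its underside
- left_bracket_1: Left-hand aluminium shelf bracket on the mat, or absent; 80 (x) x 48 (y) x 56 (z), 0.16 kg, standing on its ledge. Origin: centre of the outline, underside. Upright web, y -24 to -15 all along: grip it across its 9 mm, mid-length. Ledge 7 thick to y +10, to +24 at the stop end. Stop: upright plate 9 thick, 24 high, across the +x end (the left end with the ledge towards you, web behind)
- left_bracket_2: Left-hand aluminium shelf bracket on the mat, or absent; 80 (x) x 48 (y) x 56 (z), 0.16 kg, standing on its ledge. Origin: centre of the outline, underside. Upright web, y -24 to -15 all along: grip it across its 9 mm, mid-length. Ledge 7 thick to y +10, to +24 at the stop end. Stop: upright plate 9 thick, 24 high, across the +x end (the left end with the ledge towards you, web behind)
- left_bracket_3: Left-hand aluminium shelf bracket on the mat, or absent; 80 (x) x 48 (y) x 56 (z), 0.16 kg, standing on its ledge. Origin: centre of the outline, underside. Upright web, y -24 to -15 all along: grip it across its 9 mm, mid-length. Ledge 7 thick to y +10, to +24 at the stop end. Stop: upright plate 9 thick, 24 high, across the +x end (the left end with the ledge towards you, web behind)
- right_bracket_1: Right-hand aluminium shelf bracket on the mat, or absent; 80 (x) x 48 (y) x 56 (z), 0.16 kg, standing on its ledge. Origin: centre of the outline, underside. Upright web, y -24 to -15 all along: grip it across its 9 mm, mid-length. Ledge 7 thick to y +10, to +24 at the stop end. Stop: upright plate 9 thick, 24 high, across the -x end (the right end with the ledge towards you, web behind)
- right_bracket_2: Right-hand aluminium shelf bracket on the mat, or absent; 80 (x) x 48 (y) x 56 (z), 0.16 kg, standing on its ledge. Origin: centre of the outline, underside. Upright web, y -24 to -15 all along: grip it across its 9 mm, mid-length. Ledge 7 thick to y +10, to +24 at the stop end. Stop: upright plate 9 thick, 24 high, across the -x end (the right end with the ledge towards you, web behind)
- right_bracket_3: Right-hand aluminium shelf bracket on the mat, or absent; 80 (x) x 48 (y) x 56 (z), 0.16 kg, standing on its ledge. Origin: centre of the outline, underside. Upright web, y -24 to -15 all along: grip it across its 9 mm, mid-length. Ledge 7 thick to y +10, to +24 at the stop end. Stop: upright plate 9 thick, 24 high, across the -x end (the right end with the ledge towards you, web behind)
- reagent: clear reagent bottle with blue cap, 46 diameter, 85 high, standing to the right of the steriliser; leave alone. Origin: centre of its underside
- drop_bottle: small brown dropper bottle, 30 diameter, 92 high, standing behind and left of the mat; leave alone. Origin: centre of its underside
- bench_timer: white digital timer, 58 x 62 x 17, lying near the front edge of the bench; leave alone. Origin: centre of its underside
- blue_marker: blue marker pen, 139 long, 11 thick, lying near the front edge of the bench; leave alone. Origin: centre of its underside
Not all that is in view belongs to the job. What is shaped like the right_bracket_3 but purple is not meant.

How it is judged:
By the outcome, as a careful person would: the job done as asked, in the order asked, and still so for the second after the job is handed in, with the robot touching nothing.
Of left_bracket_1, left_bracket_2, left_bracket_3, right_bracket_1, right_bracket_2, right_bracket_3 only 4 to 6 are there at a start; the rules pass over those that are not, and their reading is None.
At some moment in a run one of left_bracket_1, left_bracket_2, left_bracket_3, right_bracket_1, right_bracket_2, right_bracket_3 may be knocked a few centimetres aside while the robot is not near it.
It also fails if it takes over 210 s, if anything falls off the work surface, if the arm or the gripper's body presses on something with over 40 N, if the wrist force passes 120 N, or if a joint passes its speed limit or range.

ROBOT

A 6-joint arm with a two-finger parallel gripper is mounted at the origin on a cart in front of the work surface, level with it; the furniture and walls round the work are solid. World frame = base frame: x ahead of the robot, y to its left, z up, the work surface at z = 0. Lengths are in mm, angles in rad, forces in N, time in s.
With the tool pointing down it reaches from about 275 to 775 mm from the base axis. Payload 14.6 kg.
Tool frame: the origin (TCP) lies on the front face of the gripper's body, between the roots of the fingers; the fingertips stand 73 mm ahead of it and the grasp point (between the pads) lies robot.grip_depth ahead of it (robot.grip_depth is the distance from the TCP to the grasp point, in mm); z points along the fingers, y is the line along which they close (so a half turn about z gives the same grasp; the last joint's range is limited). The gripper opens to 85 mm and grips with 20 to 120 N. Pads are 22 mm wide; open, the fingers measure 114 mm over their backs; the gripper's body (76 mm by 85 mm) begins 54 mm behind the grasp point. The pads swing forward as they close: fully open they stand 13 mm farther back than shut.
Start: joints at [-1.462, 0.263, -0.048, 1.259, 0, 1.415], TCP at [136.888, -506.843, 303.878] pointing down, gripper open.
Joint ranges: [-2.65, 2.65], [-0.89, 1.7], [-1.18, 1.37], [-2.13, 2.11], [-1.35, 1.29], [-3.14, 3.14]. Speed limits (rad/s): [1.89, 1.89, 2.57, 2.79, 3.14, 3.14].

INTERFACE

Orientations are given as a unit quaternion [x, y, z, w].
In Python, from station import robot, optics, recognise, mark_of gives the robot as it stands.
- The arm moves only by the tool carry_out, never from a script. Its argument "moves" is one flat list of numbers, 7 for each row, row after row: the turn, a rotation vector about the tool's x, y, z in degrees, then the shift along the tool's x, y, z in mm, then the gripper's target within -1 to 1 (fully open at 1, half-way at 0, shut at -1). In form: [wx, wy, wz, dx, dy, dz, hand, wx, wy, wz, dx, dy, dz, hand, ...]. A call has exactly 8 rows; each row shifts and turns the commanded pose from where the row before left it, along the tool's axes as they then stand; what a row does not reach is not made up. A row lasts 1/12 s, in which the tool goes at most 41.7 mm and 7.16 degrees, less where a joint would pass 70% of its speed; a pose out of reach is approached as far as the arm can. A call is refused whole if a number of a shift passes 41.7 or a number of a turn 7.16, either way. A call with a gripper value outside its range is refused whole. The fingers move at their own pace and stop on an object; the grip force is fixed at half the most. Time passes only in rows, so rows that do not move let the fingers close, or fill a call up. It gives the time, the measured TCP pose, the force, the opening and the grip force at its end, in the units of the state.
- robot.get_state(): the state, without advancing time (a new reading comes with each control period).
- optics.capture(name): name is "scene" or "top" or "wrist"; returns the picture (420x560x3 uint8, red, green, blue); there is no depth.
- optics.camera_model(name): a dict with "camera_matrix" (3x3 intrinsics, pixels), "extrinsics" (4x4, takes a point from camera to world coordinates). Camera axes: x right, y up, looking along -z (the intrinsics and any distortion apply to the point x, -y, -z); pixel columns grow to the right and rows downward; lengths in mm; the calibration is good to about 2 mm. A picture is of the moment at which its call begins: read the wrist's pose just before it. camera_model takes no time and is no camera call; for the wrist camera it gives the pose at the moment of the call.
- robot.sign_off(): hands the job in; it is judged then, once.
Trained networks look in the newest picture that a camera, given by its name, has taken for a name from the list of things; names that differ only in an ending like _2 or _b are one class to them, and where a whole thing is asked for, a point or a joint stands for the part that bears it (a point fixed in the world has none). Each returns a list of dicts, best first, with "score" (0 to 1); they miss things now and then, are a little off and sometimes report something else, mostly with a low value. They report only what shows in the picture. A call takes as long as a camera call. They do not tell look-alikes from the thing itself.
- recognise(query, camera): "position" ([row, column] as shares, 0 to 1, of the picture: columns of its width, rows of its height, amid what is visible of it).
- mark_of(query, camera): "position" ([row, column] as shares, 0 to 1, of the picture: columns of its width, rows of its height: a listed point, or the origin of a listed thing).
The state is a dict: "clock": time; "joint_pos": joint angles; "joint_velocities": joint speeds; "tau": joint torques, N m; "tool_pos": TCP position; "eef_rot": TCP orientation; "force": force on the tool from outside, world axes, zero at the start; "moment": the same for the moment, N m; "gripper_width": opening from 0.0 (shut) to 1.0 (fully open); "grip_force": force on a finger pad.
Only numpy, scipy, OpenCV 4.12 (cv2) and the standard library are available. Lean on these libraries where they do the work, as an engineer would, in place of code of your own. Each camera call takes 0.05 s, during which the arm holds its last target. There are 200 camera calls.

## Working session

There is one attempt and no reset: what is moved stays moved. The work goes in short steps, Python scripts to look and compute and a tool call to move; the robot and the scene stay as the last step left them, time stands still between calls to the robot, and variables do not carry over. Pictures are saved under pics/ and viewed, at most 14 in all, crops included, and the job is handed in when it is done.

Besides the shell and the picture viewer there is one more tool, called after "Emit:" by a JSON object that holds its "fn" and its "kwargs". carry_out: Moves the arm, as the interface text tells. Its arguments: {"type":"object","properties":{"moves":{"type":"array","items":{"type":"number"}}},"required":["moves"]}

```bash
ls; mkdir -p pics
python3 - <<'E'
from station import robot, optics, recognise, mark_of
import cv2,numpy as np
s=robot.get_state(); print({k:np.round(v,3).tolist() for k,v in s.items()}, robot.grip_depth)
for c in ["scene","top","wrist"]:
    im=optics.capture(c); cv2.imwrite(f"pics/{c}0.png",im[:,:,::-1])
    m=optics.camera_model(c); print(c,np.round(m["camera_matrix"],1).tolist(),np.round(m["extrinsics"],3).tolist(),[k for k in m])
E
```

```text
pics
{'clock': 0.0, 'joint_pos': [-1.462, 0.264, -0.049, 1.259, 0.0, 1.416], 'joint_velocities': [0.0, 0.0, -0.0, 0.001, 0.001, 0.0], 'tau': [0.001, -63.762, 38.457, 0.014, -0.0, 0.0], 'tool_pos': [136.885, -506.641, 303.425], 'eef_rot': [0.991, 0.132, 0.0, -0.001], 'force': [1.123, -0.21, -0.444], 'moment': [-0.036, 0.025, 0.035], 'grip_force': 0.0, 'gripper_width': 1.001} 53.900000000000006
scene [[403.1, 0.0, 281.2], [0.0, 403.1, 206.5], [0.0, 0.0, 1.0]] [[1.0, 0.015, -0.003, 519.933], [-0.013, 0.645, -0.764, -962.564], [-0.01, 0.764, 0.645, 1058.87], [0.0, 0.0, 0.0, 1.0]] ['camera_matrix', 'extrinsics']
top [[504.8, 0.0, 282.7], [0.0, 504.8, 209.6], [0.0, 0.0, 1.0]] [[0.032, 0.919, -0.393, -228.649], [-0.999, 0.025, -0.022, 101.702], [-0.011, 0.393, 0.919, 1846.628], [0.0, 0.0, 0.0, 1.0]] ['camera_matrix', 'extrinsics']
wrist [[322.7, 0.0, 282.1], [0.0, 322.7, 215.5], [0.0, 0.0, 1.0]] [[0.26, 0.927, 0.271, 204.051], [-0.966, 0.25, 0.07, -486.737], [-0.002, -0.28, 0.96, 372.729], [0.0, 0.0, 0.0, 1.0]] ['camera_matrix', 'extrinsics']
```

View pics/scene0.png

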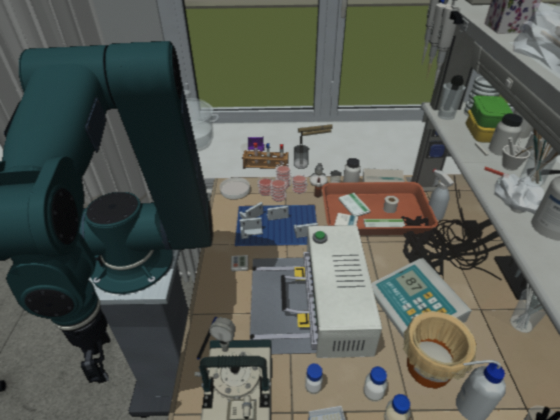

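View pics/top0.png

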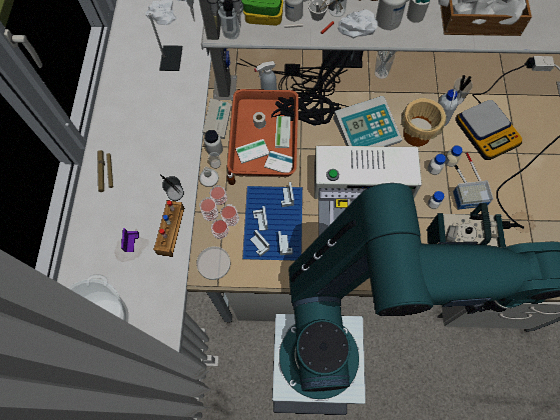

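```bash
cat > h.py <<'E'
from station import robot, optics, recognise, mark_of
import cv2,numpy as np
from scipy.spatial.transform import Rotation as R
def ray(cam,rc,z,m=None):
    m=m or optics.camera_model(cam); K=m["camera_matrix"];E=np.array(m["extrinsics"])
    u,v=rc[1]*560,rc[0]*420
    d=E[:3,:3]@np.array([(u-K[0][2])/K[0][0],-(v-K[1][2])/K[1][1],-1]); o=E[:3,3]
    return (o+d*(z-o[2])/d[2])[:2]
def proj(cam,p,m=None):
    m=m or optics.camera_model(cam); K=m["camera_matrix"];E=np.array(m["extrinsics"])
    c=E[:3,:3].T@(np.asarray(p,float).T-E[:3,3:4]); return np.c_[K[0][2]-K[0][0]*c[0]/c[2],K[1][2]+K[1][1]*c[1]/c[2]]
E
python3 - <<'E'
from h import *
Z=dict(steriliser=0,pull_bar=46,left_basket=20,right_basket=20,start_top=160,drying_mat=0,left_bracket_1=4,right_bracket_1=4,reagent=0,drop_bottle=0,bench_timer=0,blue_marker=0)
for c in ["scene","top"]:
    for q,z in Z.items():
        for r in mark_of(q,c)[:6]:
            p=r["position"]; print(c,q,round(r["score"],2),"px",np.round([p[1]*560,p[0]*420]).astype(int),"w",np.round(ray(c,p,z),0))
E
```

```text
scene steriliser 0.95 px [310 305] w [ 609. -193.]
scene pull_bar 0.91 px [282 293] w [ 524. -180.]
scene left_basket 0.62 px [325 276] w [667. -91.]
scene start_top 0.43 px [318 233] w [642. -34.]
scene drying_mat 0.67 px [277 223] w [507. 190.]
scene drying_mat 0.41 px [206 338] w [ 298. -302.]
scene left_bracket_1 0.77 px [252 234] w [415. 132.]
scene left_bracket_1 0.55 px [279 218] w [516. 214.]
scene right_bracket_1 0.58 px [259 148] w [422. 737.]
scene right_bracket_1 0.57 px [253 215] w [415. 238.]
scene right_bracket_1 0.52 px [302 228] w [605. 158.]
scene reagent 0.61 px [311 386] w [ 597. -453.]
scene drop_bottle 0.47 px [317 193] w [678. 377.]
scene drop_bottle 0.29 px [312 385] w [ 599. -449.]
scene bench_timer 0.72 px [238 264] w [370. -17.]
scene bench_timer 0.32 px [252 213] w [407. 251.]
scene blue_marker 0.59 px [210 335] w [ 307. -295.]
top steriliser 0.69 px [364 199] w [ 616. -179.]
top left_basket 0.97 px [339 186] w [659. -77.]
top start_top 0.6 px [333 173] w [644. -43.]
top drying_mat 0.65 px [277 221] w [510. 166.]
top left_bracket_1 0.54 px [256 221] w [508. 248.]
top left_bracket_1 0.49 px [286 245] w [410. 129.]
top right_bracket_1 0.55 px [289 197] w [615. 123.]
top right_bracket_1 0.54 px [259 244] w [411. 232.]
top right_bracket_1 0.53 px [130 243] w [402. 732.]
top reagent 0.6 px [432 205] w [ 594. -446.]
top reagent 0.41 px [363 198] w [ 618. -174.]
top drop_bottle 0.6 px [230 178] w [693. 365.]
```

The scene shows the hood at px (340,290), the pull bar at (282,293) and the mat at (277,223) with about four brackets on it. From above the brackets are at (260,218), (260,242), (285,242) and (289,195). The purple look-alike is on the sill at (130,240) in the top view. Next is one close crop of the mat from both cameras.

Run:
```python
import cv2,numpy as np
a=cv2.imread("pics/top0.png")[180:265,235:310]; b=cv2.imread("pics/scene0.png")[195:255,230:325]
f=lambda i,s:cv2.resize(i,None,fx=s,fy=s,interpolation=cv2.INTER_CUBIC)
A=f(a,5);B=f(b,4.2);c=np.zeros((max(A.shape[0],B.shape[0]),A.shape[1]+B.shape[1],3),np.uint8)
c[:A.shape[0],:A.shape[1]]=A;c[:B.shape[0],A.shape[1]:]=B;cv2.imwrite("pics/crop1.png",c);print(c.shape)
```

```text
(425, 774, 3)
```

View pics/crop1.png

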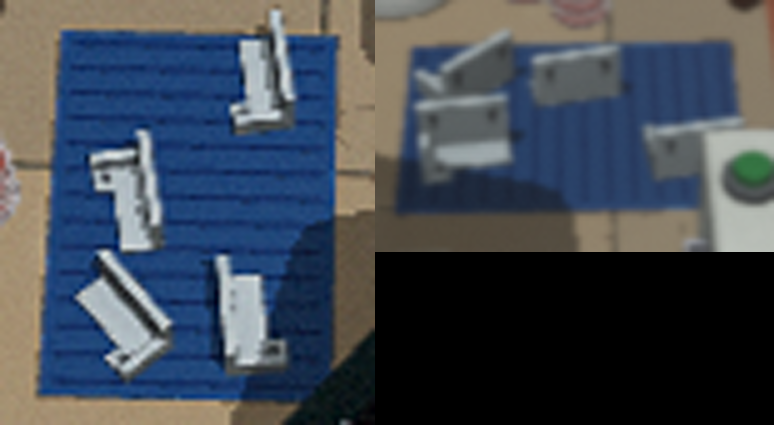

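Four brackets, chosen by the shape rule. Crop1 top view:
- (265,75) px: right-hand.
- (130,190) px: left-hand.
- (125,315) px: right-hand, about 40° yaw.
- (245,315) px: left-hand, about 180° yaw.

What could be mistaken for them: the purple piece on the sill at top px (130,240), which is excluded. Other white items are labels in the tray at (255,148) and (280,160), which are not brackets.

Now to the pull bar.

Emit:
{"fn": "carry_out", "kwargs": {"moves": [0,0,0,0,0,-34,1,0,0,0,0,0,-34,1,0,0,0,0,0,-34,1,0,0,0,35,-16.5,0,1,0,0,0,35,-16.5,0,1,0,0,0,35,-16.5,0,1,0,0,0,35,-16.5,0,1,0,0,0,35,-16.5,0,1]}}

```text
clock: 2.02
tool_pos: [285.3, -380.2, 406.0]
eef_rot: [0.991, 0.131, 0.0, 0.0]
force: [0.4, 0.1, -0.1]
gripper_width: 0.998
grip_force: 0.0
```

Emit:
{"fn": "carry_out", "kwargs": {"moves": [0,0,0,35,-16.5,0,1,0,0,0,35,-16.5,0,1,0,0,0,35,-16.5,0,1,0,0,0,35,-16.5,0,1,0,0,0,35,-16.5,0,1,0,0,0,35,-16.5,0,1,0,0,0,35,-16.5,0,1,0,0,0,35,-16.5,0,1]}}

```text
clock: 2.68
tool_pos: [521.4, -179.4, 406.0]
eef_rot: [0.991, 0.132, 0.0, 0.0]
force: [-0.2, -0.8, -0.0]
gripper_width: 1.003
grip_force: 0.0
```

Emit:
{"fn": "carry_out", "kwargs": {"moves": [0,0,-7,0,0,12,0,0,0,-7,0,0,12,0,0,0,-7,0,0,12,0,0,0,-7,0,0,12,0,0,0,-7,0,0,12,0,0,0,-7,0,0,12,0,0,0,-7,0,0,12,0,0,0,-7,0,0,12,0]}}

```text
clock: 3.35
tool_pos: [520.2, -181.1, 309.3]
eef_rot: [0.812, 0.584, 0.0, 0.0]
force: [-0.2, -0.1, -1.2]
gripper_width: 0.501
grip_force: 0.0
```

Emit:
{"fn": "carry_out", "kwargs": {"moves": [0,0,-6.5,0,0,0,0,0,0,-6.5,0,0,0,0,0,0,-6,0,0,0,0,0,0,0,0,0,0,0,0,0,0,0,0,0,0,0,0,0,0,0,0,0,0,0,0,0,0,0,0,0,0,0,0,0,0,0]}}

```text
clock: 4.02
tool_pos: [520.2, -181.1, 309.9]
eef_rot: [0.707, 0.707, -0.0, 0.0]
force: [-0.5, -0.7, -1.2]
gripper_width: 0.503
grip_force: 0.0
```

```bash
cat >> h.py <<'E'
def st():
    s=robot.get_state(); r=R.from_quat(s["eef_rot"]).as_matrix()
    print("t",round(s["clock"],2),"tcp",np.round(s["tool_pos"],1),"psi",round(np.degrees(np.arctan2(r[1,0],r[0,0])),2),"tilt",np.round(r[:2,2],4),"F",np.round(s["force"],1),"w",round(s["gripper_width"],3),"g",round(s["grip_force"],1),"j",np.round(s["joint_pos"],2))
    return s,r
def go(tcp):
    s=robot.get_state(); r=R.from_quat(s["eef_rot"]).as_matrix()
    print("tool shift",np.round(r.T@(np.array(tcp)-s["tool_pos"]),1))
def marks(c,Z,n=6):
    m=optics.camera_model(c); optics_im=optics.capture(c)
    for q,z in Z.items():
        for r in mark_of(q,c)[:n]:
            p=r["position"]; print(c,q,round(r["score"],2),"px",np.round([p[1]*560,p[0]*420]).astype(int),"w",np.round(ray(c,p,z,m),1))
    return optics_im
def save(n,im): cv2.imwrite(f"pics/{n}.png",im[:,:,::-1])
E
python3 - <<'E'
from h import *
st(); save("w1",marks("wrist",dict(pull_bar=46,steriliser=0,left_basket=20,right_basket=20,start_top=160)))
E
```

```text
t 4.02 tcp [ 520.2 -181.1  309.9] psi 90.02 tilt [-0. -0.] F [-0.5 -0.7 -1.2] w 0.503 g 0.0 j [-0.48  0.31  0.03  1.29 -0.    1.09]
wrist pull_bar 0.67 px [289 192] w [ 525.3 -179.5]
wrist steriliser 0.76 px [361 181] w [ 612.3 -176.2]
wrist steriliser 0.25 px [146  34] w [375.5 -19.6]
wrist left_basket 0.62 px [339 372] w [ 594.9 -431.6]
```

View pics/w1.png

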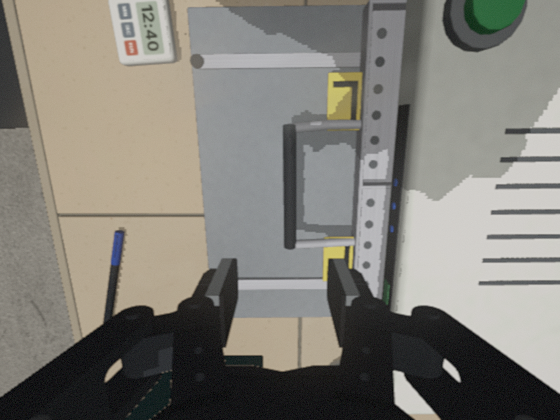

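The wrist view shows the bar from (289,127) to (290,247) px, the pan's front edge on the left, the hood on the right and the green button at (495,10). I'll compute the yaw from the bar and the pan.

Run:
```python
from h import *
f=lambda u,v,z:ray("wrist",(v/420,u/560),z)
for n,a,b,z in [("bar",(289,127),(290,247),46),("pan",(190.5,10),(209.5,315),6),("rail",(200,61),(355,60),13),("basketfront",(361,10),(353,285),38)]:
    p,q=f(*a,z),f(*b,z); print(n,p.round(1),q.round(1),np.round(np.degrees(np.arctan2(*(q-p)[::-1])),1))
go([525.3,-180,99])
```

```text
bar [ 525.2 -113.3] [ 527.2 -241.3] -89.1
pan [425.2   0.7] [ 422.5 -353.6] -90.4
rail [433.1 -47.8] [593.8 -46.8] 0.4
basketfront [591.6  -8.6] [ 601.6 -292.2] -88.0
tool shift [  1.1   5.1 210.9]
```

Emit:
{"fn": "carry_out", "kwargs": {"moves": [0,0,0,4,3,26,0,0,0,0,0,3,27,0,0,0,0,0,0,27,0,0,0,0,0,0,27,0,0,0,0,0,0,27,0,0,0,0,0,0,27,0,0,0,0,0,0,27,0,0,0,0,0,0,23,0]}}

```text
clock: 4.98
tool_pos: [525.9, -176.9, 97.3]
eef_rot: [0.706, 0.708, -0.0, -0.0]
force: [0.3, -0.3, 0.7]
gripper_width: 0.499
grip_force: 0.0
```

Emit:
{"fn": "carry_out", "kwargs": {"moves": [0,0,0,0,0,0,-1,0,0,0,0,0,0,-1,0,0,0,0,0,0,-1,0,0,0,0,0,0,-1,0,0,0,0,0,0,-1,0,0,0,0,0,0,-1,0,0,0,0,0,0,-1,0,0,0,0,0,0,-1]}}

```text
clock: 5.65
tool_pos: [526.5, -177.2, 99.7]
eef_rot: [0.706, 0.708, 0.0, 0.001]
force: [-1.5, 2.4, 4.4]
gripper_width: 0.14
grip_force: 60.3
```

Emit:
{"fn": "carry_out", "kwargs": {"moves": [0,0,0,0,-10,0,-1,0,0,0,0,-20,0,-1,0,0,0,0,-20,0,-1,0,0,0,0,-20,0,-1,0,0,0,0,-20,0,-1,0,0,0,0,-20,0,-1,0,0,0,0,-18,0,-1,0,0,0,0,-10,0,-1]}}

```text
clock: 6.32
tool_pos: [387.6, -178.6, 99.7]
eef_rot: [0.707, 0.708, -0.001, 0.002]
force: [3.6, -6.2, -4.6]
gripper_width: 0.146
grip_force: 59.7
```

Emit:
{"fn": "carry_out", "kwargs": {"moves": [0,0,0,0,-4,0,-1,0,0,0,0,-4,0,-1,0,0,0,0,-2,0,-1,0,0,0,0,-2,0,-1,0,0,0,0,0,0,-1,0,0,0,0,0,0,-1,0,0,0,0,0,0,-1,0,0,0,0,0,0,-1]}}

```text
clock: 6.98
tool_pos: [379.2, -178.8, 99.8]
eef_rot: [0.706, 0.708, 0.002, 0.003]
force: [17.4, -0.4, -15.5]
gripper_width: 0.14
grip_force: 59.4
```

Emit:
{"fn": "carry_out", "kwargs": {"moves": [0,0,0,0,0,0,0,0,0,0,0,0,0,0,0,0,0,0,0,0,0,0,0,0,0,0,-20,0,0,0,0,0,0,-40,0,0,0,0,0,0,-40,0,0,0,0,0,0,-40,0,0,0,0,0,0,-40,0]}}

```text
clock: 7.65
tool_pos: [375.5, -177.0, 281.1]
eef_rot: [0.706, 0.708, -0.0, 0.0]
force: [1.6, -1.3, -0.6]
gripper_width: 0.495
grip_force: 0.0
```

Emit:
{"fn": "carry_out", "kwargs": {"moves": [0,0,0,36,15,-9,0,0,0,0,36,15,-9,0,0,0,0,36,15,-9,0,0,0,0,36,15,-9,0,0,0,0,36,15,-9,0,0,0,0,36,15,-9,0,0,0,0,36,15,-9,0,0,0,0,36,15,-9,0]}}

```text
clock: 8.32
tool_pos: [495.6, 112.8, 351.6]
eef_rot: [0.706, 0.708, 0.0, 0.0]
force: [1.4, -1.1, -0.8]
gripper_width: 0.499
grip_force: 0.0
```

Emit:
{"fn": "carry_out", "kwargs": {"moves": [0,0,0,0,0,0,0,0,0,0,0,0,0,0,0,0,0,0,0,0,0,0,0,0,0,0,0,0,0,0,0,0,0,0,0,0,0,0,0,0,0,0,0,0,0,0,0,0,0,0,0,0,0,0,0,0]}}

```text
clock: 8.98
tool_pos: [495.6, 110.3, 350.9]
eef_rot: [0.707, 0.708, 0.0, 0.0]
force: [-0.1, -0.3, -0.3]
gripper_width: 0.499
grip_force: 0.0
```

Run:
```python
from h import *
st(); save("w2",marks("wrist",dict(left_bracket_1=4,right_bracket_1=4,drying_mat=0)))
save("s2",marks("scene",dict(pull_bar=46,left_basket=20,right_basket=20,start_top=160)))
```

```text
t 8.98 tcp [495.6 110.3 350.9] psi 90.07 tilt [ 0.0001 -0.    ] F [-0.1 -0.3 -0.3] w 0.499 g 0.0 j [ 0.06  0.22  0.02  1.37 -0.    1.63]
wrist left_bracket_1 0.58 px [295  79] w [508.6 232.3]
wrist right_bracket_1 0.93 px [377 163] w [614.9 132.4]
wrist right_bracket_1 0.79 px [209  77] w [405.9 234.4]
wrist drying_mat 0.69 px [294 123] w [508.6 181.7]
wrist drying_mat 0.67 px [442 365] w [ 744.3 -181.9]
wrist drying_mat 0.31 px [215 162] w [407.3 132.8]
scene pull_bar 0.89 px [235 291] w [ 376.  -170.1]
scene left_basket 0.63 px [281 274] w [519.5 -79.9]
scene right_basket 0.76 px [280 322] w [ 514.1 -265.5]
scene start_top 0.48 px [238 262] w [ 393.8 -151.4]
scene start_top 0.43 px [319 234] w [643.3 -36.7]
```

View pics/w2.png

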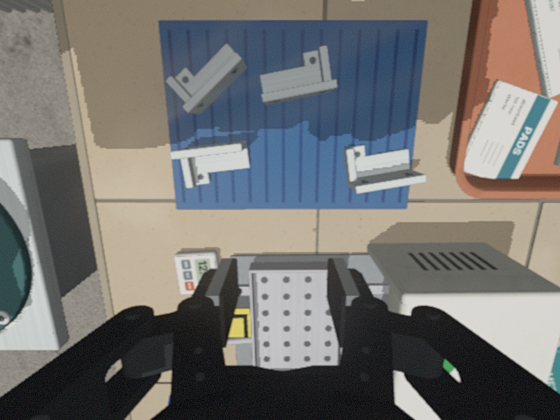

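All four brackets are clear: B1 right at (385,170) px, B2 left at (298,77), B3 right at (207,78), B4 left at (210,163). I'll fit the bracket silhouette model to each.

```bash
cat > fit.py <<'E'
from h import *
from scipy.optimize import minimize
def boxes(side):
    B=[(-40,40,-24,-15,0,56),(-40,40,-24,10,0,7),(31,40,-24,24,0,24),(20,40,-24,24,0,7)]
    return [(-b,-a,*r) if side<0 else (a,b,*r) for a,b,*r in B]
def fit(mask,side,x0,z,cam,m,roi=None):
    S=3; big=cv2.resize(mask.astype(np.uint8),None,fx=S,fy=S)>0
    def cost(p,full=False):
        x,y,a=p; r=np.zeros(big.shape,np.uint8); c,s=np.cos(a),np.sin(a)
        for x1,x2,y1,y2,z1,z2 in boxes(side):
            P=np.array([(x+c*X-s*Y,y+s*X+c*Y,z+Zz) for X in(x1,x2) for Y in(y1,y2) for Zz in(z1,z2)])
            cv2.fillConvexPoly(r,cv2.convexHull(((proj(cam,P,m)+.5)*S).astype(np.int32)),1)
        r=r>0; (y1,x1),(y2,x2)=[f(np.argwhere(r),0) for f in(np.min,np.max)]; k=8*S
        w=big[max(y1-k,0):y2+k,max(x1-k,0):x2+k]; rr=r[max(y1-k,0):y2+k,max(x1-k,0):x2+k]
        return 1-(w&rr).sum()/(w|rr).sum()
    best=None
    for _ in range(3):
        q=minimize(cost,x0,method="Nelder-Mead",options=dict(initial_simplex=np.array(x0)+np.array([(0,0,0),(8,0,0),(0,8,0),(0,0,.15)]),xatol=.05,fatol=1e-4)); x0=q.x
    return q.x,1-q.fun
def matmask(im):
    h=cv2.cvtColor(im,cv2.COLOR_RGB2HSV); return h[:,:,1]<95
E
python3 - <<'E'
from fit import *
m=optics.camera_model("wrist"); im=cv2.imread("pics/w2.png")[:,:,::-1].copy()
k=matmask(im); cv2.imwrite("pics/mask2.png",k*255)
for n,s,x0 in [("B1R",-1,(615,130,.1)),("B2L",1,(508,233,.1)),("B3R",-1,(406,235,.75)),("B4L",1,(408,132,3.2))]:
    p,q=fit(k,s,x0,4,"wrist",m); c,d=np.cos(p[2]),np.sin(p[2]); print(n,p[:2].round(1),"yaw",np.degrees(p[2]).round(1),"iou",round(q,3),"web",np.round([p[0]+19.5*d,p[1]-19.5*c],1))
E
```

```text
B1R [613.6 135.3] yaw 9.2 iou 0.652 web [616.7 116. ]
B2L [507.3 234.7] yaw 10.3 iou 0.867 web [510.8 215.5]
B3R [409.3 242.4] yaw 11.2 iou 0.537 web [413.1 223.2]
B4L [417.9 133.8] yaw 183.5 iou 0.644 web [416.7 153.3][ WARN:0@0.106] global loadsave.cpp:1063 imwrite_ Unsupported depth image for selected encoder is fallbacked to CV_8U.
```

View pics/mask2.png

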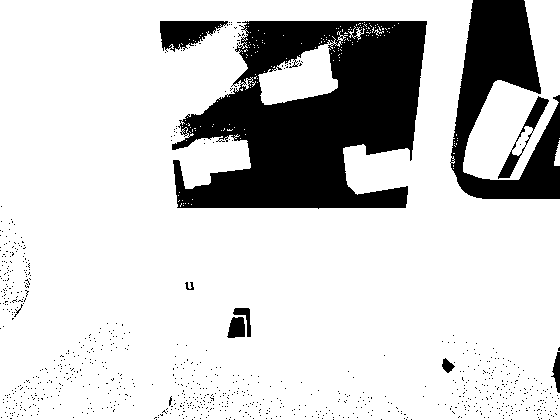

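```bash
python3 - <<'E'
import re
s=open("fit.py").read(); i=s.index("def matmask")
open("fit.py","w").write(s[:i]+'''def matmask(im):
    f=cv2.GaussianBlur(im,(0,0),.8).astype(float)+1; q=f[:,:,0]/f[:,:,2]; return (q>.72)&(q<1.2)
''')
E
python3 - <<'E'
from fit import *
m=optics.camera_model("wrist"); im=cv2.imread("pics/w2.png")[:,:,::-1].copy()
for u,v in [(240,45),(205,75),(295,85),(300,130),(400,150),(385,170),(365,178),(450,100),(300,230),(100,100)]: print((u,v),im[v,u])
k=matmask(im)
o=im.copy()
for n,s,x0 in [("B1R",-1,(615,130,.1)),("B2L",1,(508,233,.1)),("B3R",-1,(406,235,.75)),("B4L",1,(408,132,3.2))]:
    p,q=fit(k,s,x0,4,"wrist",m); c,d=np.cos(p[2]),np.sin(p[2]); print(n,p[:2].round(1),"yaw",np.degrees(p[2]).round(1),"iou",round(q,3),"web",np.round([p[0]+19.5*d,p[1]-19.5*c],1))
    for x1,x2,y1,y2,z1,z2 in boxes(s):
        P=np.array([(p[0]+c*X-d*Y,p[1]+d*X+c*Y,4+Z) for X in(x1,x2) for Y in(y1,y2) for Z in(z1,z2)])
        cv2.polylines(o,[cv2.convexHull((proj("wrist",P,m)).astype(np.int32))],True,(255,0,0))
z=lambda a:cv2.resize(a[10:215,155:435],None,fx=1.4,fy=1.4)
save("fit2",np.vstack([z(o),z(np.dstack([k*255]*3).astype(np.uint8))]))
E
```

```text
(240, 45) [ 65  81 105]
(205, 75) [145 148 147]
(295, 85) [146 151 152]
(300, 130) [ 64  94 136]
(400, 150) [169 172 169]
(385, 170) [159 164 162]
(365, 178) [ 97 100 102]
(450, 100) [131 119 102]
(300, 230) [192 178 156]
(100, 100) [141 130 110]
B1R [614.2 135.6] yaw 9.2 iou 0.907 web [617.4 116.4]
B2L [507.4 234.8] yaw 10.6 iou 0.951 web [511.  215.6]
B3R [406.3 237.6] yaw 40.8 iou 0.738 web [419.  222.8]
B4L [411.3 133.2] yaw 186.8 iou 0.905 web [409.  152.6]
```

View pics/fit2.png

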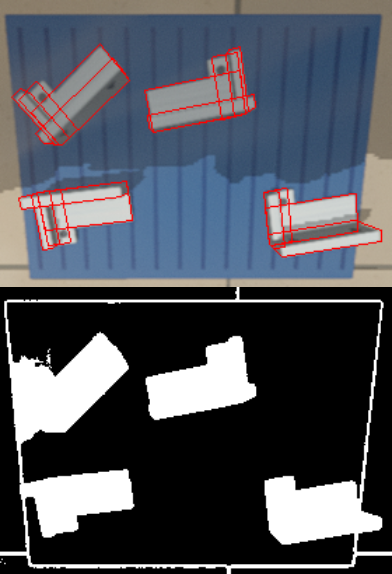

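The fits sit well on all four brackets in the picture. Hover over B1.

Emit:
{"fn": "carry_out", "kwargs": {"moves": [0,0,0,1.5,30.5,0,0,0,0,0,1.5,30.5,0,0,0,0,0,1.5,30.5,0,0,0,0,0,1.5,30.5,0,0,0,0,-7,0,0,7,0,0,0,-7,0,0,7,0,0,0,-7,0,0,7,0,0,0,-7,0,0,7,0]}}

```text
clock: 10.1
tool_pos: [617.8, 117.1, 322.2]
eef_rot: [0.512, 0.859, -0.0, -0.0]
force: [0.5, -0.2, -0.2]
gripper_width: 0.502
grip_force: 0.0
```

Emit:
{"fn": "carry_out", "kwargs": {"moves": [0,0,-7,0,0,7,0,0,0,-7,0,0,7,0,0,0,-7,0,0,7,0,0,0,-7,0,0,7,0,0,0,-7,0,0,7,0,0,0,-7,0,0,7,0,0,0,-7,0,0,7,0,0,0,-7,0,0,7,0]}}

```text
clock: 10.77
tool_pos: [617.6, 117.1, 266.5]
eef_rot: [0.048, 0.999, -0.0, -0.0]
force: [0.6, 0.2, 0.3]
gripper_width: 0.498
grip_force: 0.0
```

Emit:
{"fn": "carry_out", "kwargs": {"moves": [0,0,-7,0,0,7,0,0,0,-7,0,0,7,0,0,0,0,0,0,0,0,0,0,0,0,0,0,0,0,0,0,0,0,0,0,0,0,0,0,0,0,0,0,0,0,0,0,0,0,0,0,0,0,0,0,0]}}

```text
clock: 11.43
tool_pos: [617.7, 117.1, 253.2]
eef_rot: [-0.07, 0.998, -0.0, 0.0]
force: [0.6, 0.7, 0.7]
gripper_width: 0.498
grip_force: 0.0
```

```bash
cat > look.py <<'E'
# usage: look.py name side x y yawdeg
import sys
from fit import *
n=sys.argv[1]; a=list(map(float,sys.argv[2:6]))
s,r=st(); m=optics.camera_model("wrist"); im=optics.capture("wrist"); save(n,im)
p,q=fit(matmask(im),a[0],(a[1],a[2],np.radians(a[3])),4,"wrist",m); c,d=np.cos(p[2]),np.sin(p[2]); w=[p[0]+19.5*d,p[1]-19.5*c]
print("bracket",p[:2].round(1),"yaw",np.degrees(p[2]).round(1),"iou",round(q,3),"web",np.round(w,1))
psi=np.degrees(np.arctan2(r[1,0],r[0,0])); e=(np.degrees(p[2])-psi+90)%180-90
print("wz needed",round(-e,1)); go([*w,98])
E
python3 look.py w3 -1 614 135.5 9
```

```text
t 11.43 tcp [617.7 117.1 253.2] psi -171.96 tilt [0.0004 0.    ] F [0.6 0.7 0.7] w 0.498 g 0.0 j [ 0.06  0.46  0.12  1.23 -0.   -0.08]
bracket [614.1 134.5] yaw 10.0 iou 0.908 web [617.5 115.3]
wz needed -1.9
tool shift [  0.5  -1.7 155.1]
```

View pics/w3.png

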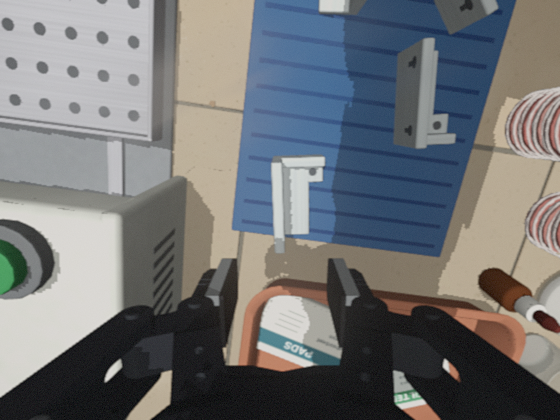

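B1 is in view at (295,195) px with its stop towards the robot, and the fit agrees. Descend and grip.

Emit:
{"fn": "carry_out", "kwargs": {"moves": [0,0,-2,0.5,-1.7,10,0,0,0,0,0,0,22,0,0,0,0,0,0,24,0,0,0,0,0,0,24,0,0,0,0,0,0,24,0,0,0,0,0,0,24,0,0,0,0,0,0,20,0,0,0,0,0,0,7,0]}}

```text
clock: 12.15
tool_pos: [616.2, 115.2, 95.3]
eef_rot: [-0.088, 0.996, 0.0, -0.002]
force: [-0.0, -0.6, -0.8]
gripper_width: 0.5
grip_force: 0.0
```

Emit:
{"fn": "carry_out", "kwargs": {"moves": [0,0,0,0,0,0,-1,0,0,0,0,0,0,-1,0,0,0,0,0,0,-1,0,0,0,0,0,0,-1,0,0,0,0,0,0,-1,0,0,0,0,0,0,-1,0,0,0,0,0,0,-1,0,0,0,0,0,0,-1]}}

```text
clock: 12.82
tool_pos: [618.1, 115.4, 99.4]
eef_rot: [-0.088, 0.996, -0.0, 0.001]
force: [-0.3, -0.2, 7.8]
gripper_width: 0.094
grip_force: 59.9
```

Emit:
{"fn": "carry_out", "kwargs": {"moves": [0,0,0,0,0,-10,-1,0,0,0,0,0,-25,-1,0,0,0,0,0,-25,-1,0,0,0,0,0,-25,-1,0,0,0,0,0,-25,-1,0,0,0,0,0,-20,-1,0,0,0,0,0,-10,-1,0,0,0,0,0,0,-1]}}

```text
clock: 13.48
tool_pos: [618.0, 115.4, 240.5]
eef_rot: [-0.088, 0.996, -0.0, 0.002]
force: [0.3, -0.3, -1.6]
gripper_width: 0.096
grip_force: 58.5
```

Run:
```python
from h import *
st(); go([515,-318.5,260])
```

```text
t 13.48 tcp [618.  115.4 240.5] psi -169.88 tilt [0.0038 0.0003] F [ 0.3 -0.3 -1.6] w 0.096 g 58.5 j [ 0.06  0.46  0.09  1.19  0.   -0.12]
tool shift [ 177.5 -409.1  -20. ]
```

Emit:
{"fn": "carry_out", "kwargs": {"moves": [0,0,5,0,0,0,-1,0,0,5.1,0,0,0,-1,0,0,0,34.3,0,0,-1,0,0,0,34.3,0,0,-1,0,0,0,34.4,0,0,-1,0,0,0,0,-39,0,-1,0,0,0,0,-39,0,-1,0,0,0,0,-39,0,-1]}}

```text
clock: 14.15
tool_pos: [513.2, -2.4, 237.1]
eef_rot: [-0.001, 1.0, 0.0, -0.0]
force: [1.5, -0.3, -2.0]
gripper_width: 0.1
grip_force: 58.9
```

Emit:
{"fn": "carry_out", "kwargs": {"moves": [0,0,0,0,-39,0,-1,0,0,0,0,-39,0,-1,0,0,0,0,-39,0,-1,0,0,0,0,-39,0,-1,0,0,0,0,-39,0,-1,0,0,0,0,-39,0,-1,0,0,0,0,-39,0,-1,0,0,0,0,-39,0,-1]}}

```text
clock: 14.82
tool_pos: [513.7, -315.4, 236.6]
eef_rot: [-0.0, 1.0, 0.001, -0.001]
force: [1.0, 0.2, -1.5]
gripper_width: 0.094
grip_force: 58.9
```

Emit:
{"fn": "carry_out", "kwargs": {"moves": [0,0,0,0,0,0,-1,0,0,0,0,0,0,-1,0,0,0,0,0,0,-1,0,0,0,0,0,0,-1,0,0,0,0,0,0,-1,0,0,0,0,0,0,-1,0,0,0,0,0,0,-1,0,0,0,0,0,0,-1]}}

```text
clock: 15.48
tool_pos: [514.6, -313.3, 238.0]
eef_rot: [-0.0, 1.0, -0.0, 0.0]
force: [-0.1, -0.1, -1.6]
gripper_width: 0.096
grip_force: 59.4
```

Run:
```python
from h import *
st(); im=marks("wrist",dict(left_basket=20,right_basket=20,pull_bar=46,left_bracket_1=80)); save("w4",im)
go([515,-318.5,115])
```

```text
t 15.48 tcp [ 514.6 -313.3  238. ] psi -179.95 tilt [ 0.0002 -0.0001] F [-0.1 -0.1 -1.6] w 0.096 g 59.4 j [-0.68  0.42  0.01  1.16  0.   -0.68]
wrist left_basket 0.89 px [523 202] w [512.4 -90.4]
wrist pull_bar 0.97 px [467  33] w [ 380.6 -177. ]
wrist pull_bar 0.46 px [149 279] w [ 576.5 -430. ]
tool shift [ -0.5  -4.8 122.9]
```

View pics/w4.png

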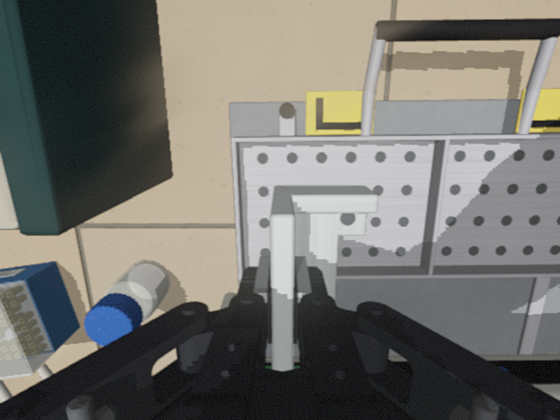

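The wrist view shows the bracket held over the right basket, which spans (240,140)-(435,270) px, with its stop facing me. A dark green device at the upper left is close, so I'll check its clearance.

Run:
```python
from h import *
for n,c,u,v in [("wrist corner","wrist",60,232),("wrist edge","wrist",168,178),("scene corner","scene",271,350),("scene base","scene",271,418),("top near","top",443,215)]:
    print(n,[ray(c,(v/420,u/560),z).round() for z in(0,60,120,180)])
a=cv2.imread("pics/s2.png")[240:420,180:400]; cv2.imwrite("pics/crop3.png",cv2.resize(a,None,fx=3,fy=3))
```

```text
wrist corner [array([ 548., -535.]), array([ 527., -491.]), array([ 507., -448.]), array([ 486., -404.])]
wrist edge [array([ 494., -421.]), array([ 484., -400.]), array([ 474., -379.]), array([ 463., -357.])]
scene corner [array([ 488., -345.]), array([ 490., -380.]), array([ 492., -415.]), array([ 494., -450.])]
scene base [array([ 490., -531.]), array([ 491., -556.]), array([ 493., -580.]), array([ 495., -605.])]
top near [array([ 554., -486.]), array([ 528., -467.]), array([ 503., -448.]), array([ 477., -429.])]
```

View pics/crop3.png

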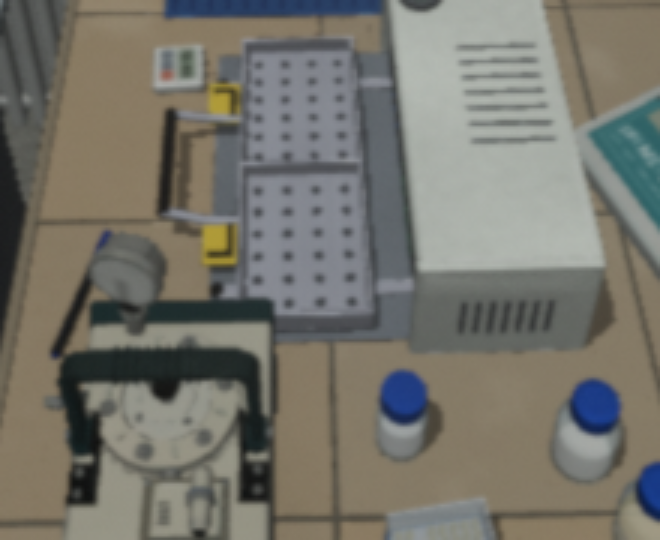

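The device's near edge stays beyond y≈-380 and the gripper's body reaches only about -356, so it is clear. Lowering into the basket.

Emit:
{"fn": "carry_out", "kwargs": {"moves": [0,0,0,0,-0.5,12,-1,0,0,0,0,0,24,-1,0,0,0,0,0,24,-1,0,0,0,0,0,24,-1,0,0,0,0,0,20,-1,0,0,0,0,0,10,-1,0,0,0,0,0,5,-1,0,0,0,0,0,2.5,-1]}}

```text
clock: 16.4
tool_pos: [514.5, -314.3, 116.2]
eef_rot: [-0.0, 1.0, 0.0, -0.0]
force: [-0.2, -1.3, -1.5]
gripper_width: 0.097
grip_force: 59.3
```

Emit:
{"fn": "carry_out", "kwargs": {"moves": [0,0,0,0,0,1,-1,0,0,0,0,0,0,-1,0,0,0,0,0,0,-1,0,0,0,0,0,0,-0.4,0,0,0,0,0,0,-0.4,0,0,0,0,0,0,-0.4,0,0,0,0,0,0,-0.4,0,0,0,0,0,0,-0.4]}}

```text
clock: 17.07
tool_pos: [514.5, -314.2, 115.5]
eef_rot: [-0.0, 1.0, -0.0, 0.0]
force: [0.4, -0.1, 0.6]
gripper_width: 0.3
grip_force: 0.0
```

Emit:
{"fn": "carry_out", "kwargs": {"moves": [0,0,0,0,0,-15,-0.4,0,0,0,0,0,-30,-0.4,0,0,0,0,0,-40,0,0,0,0,0,0,-40,0,0,0,0,0,0,-30,0,0,0,0,0,0,-10,0,0,0,0,0,0,0,0,0,0,0,0,0,0,0]}}

```text
clock: 17.73
tool_pos: [514.5, -314.3, 280.4]
eef_rot: [-0.0, 1.0, -0.0, 0.0]
force: [0.3, 0.1, -1.3]
gripper_width: 0.497
grip_force: 0.0
```

Run:
```python
from h import *
st(); im=marks("wrist",dict(right_bracket_1=20)); save("w5",im)
go([418,222,280])
```

```text
t 17.73 tcp [ 514.5 -314.3  280.4] psi -179.99 tilt [ 0.0005 -0.0005] F [ 0.3  0.1 -1.3] w 0.497 g 0.0 j [-0.68  0.41  0.1   1.27 -0.   -0.68]
wrist right_bracket_1 0.56 px [302 196] w [ 516.7 -292. ]
tool shift [ 9.61e+01  5.36e+02 -1.00e-01]
```

View pics/w5.png

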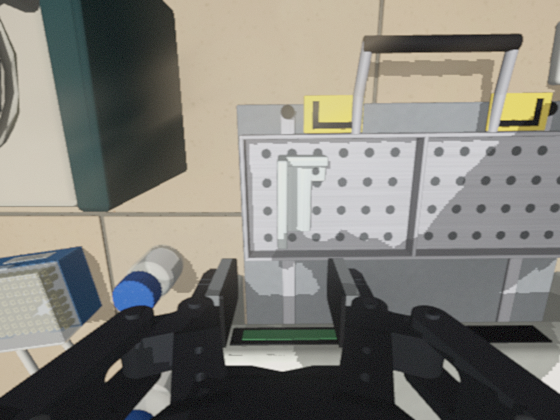

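B1 stands squarely in the right basket at (300,200) px. Next is B3.

Emit:
{"fn": "carry_out", "kwargs": {"moves": [0,0,0,6.8,38.3,0,0,0,0,0,6.8,38.3,0,0,0,0,0,6.8,38.3,0,0,0,0,0,6.8,38.3,0,0,0,0,0,6.8,38.3,0,0,0,0,0,6.8,38.3,0,0,0,0,0,6.8,38.3,0,0,0,0,0,6.8,38.3,0,0]}}

```text
clock: 18.5
tool_pos: [458.8, -6.1, 279.3]
eef_rot: [0.0, 1.0, 0.0, -0.001]
force: [0.6, 0.5, 0.3]
gripper_width: 0.5
grip_force: 0.0
```

Emit:
{"fn": "carry_out", "kwargs": {"moves": [0,0,0,6.8,38.3,0,0,0,0,0,6.8,38.3,0,0,0,0,0,6.8,38.3,0,0,0,0,0,6.8,38.3,0,0,0,0,0,6.8,38.3,0,0,0,0,0,6.8,38.3,0,0,0,0,-6.8,0,0,0,0,0,0,-6.8,0,0,0,0]}}

```text
clock: 19.17
tool_pos: [417.9, 223.9, 279.1]
eef_rot: [-0.123, 0.992, -0.0, -0.001]
force: [0.1, -0.3, -0.7]
gripper_width: 0.502
grip_force: 0.0
```

Emit:
{"fn": "carry_out", "kwargs": {"moves": [0,0,-6.8,0,0,0,0,0,0,-6.8,0,0,0,0,0,0,-6.8,0,0,0,0,0,0,-6.8,0,0,0,0,0,0,0,0,0,0,0,0,0,0,0,0,0,0,0,0,0,0,0,0,0,0,0,0,0,0,0,0]}}

```text
clock: 19.83
tool_pos: [419.0, 221.9, 280.0]
eef_rot: [-0.347, 0.938, 0.0, -0.0]
force: [-0.7, -0.5, -0.4]
gripper_width: 0.5
grip_force: 0.0
```

```bash
python3 look.py w6 -1 406 237 40
```

```text
t 19.83 tcp [419.  221.9 280. ] psi -139.35 tilt [-0.0006 -0.0002] F [-0.7 -0.5 -0.4] w 0.5 g 0.0 j [ 0.31  0.19 -0.22  1.17 -0.   -0.39]
bracket [406.4 236.3] yaw 41.8 iou 0.924 web [419.4 221.8]
wz needed -1.1
tool shift [ -0.2  -0.3 182.2]
```

View pics/w6.png

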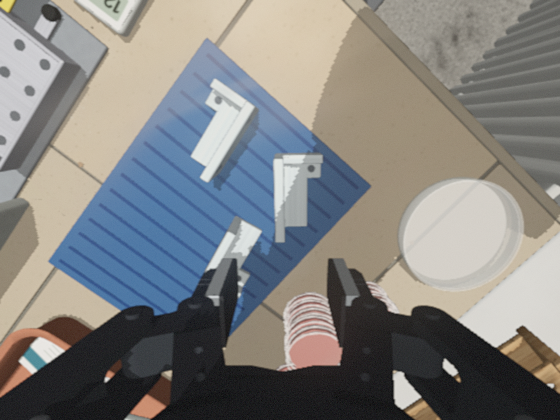

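B3 is at (297,195) px and B2 is clear of the fingers. Descend, grip and lift.

Emit:
{"fn": "carry_out", "kwargs": {"moves": [0,0,-1.1,0,0,14,0,0,0,0,0,0,30,0,0,0,0,0,0,30,0,0,0,0,0,0,30,0,0,0,0,0,0,30,0,0,0,0,0,0,25,0,0,0,0,0,0,15,0,0,0,0,0,0,7,0]}}

```text
clock: 20.55
tool_pos: [418.2, 221.6, 97.5]
eef_rot: [-0.357, 0.934, 0.0, -0.001]
force: [0.0, 0.4, 0.1]
gripper_width: 0.497
grip_force: 0.0
```

Emit:
{"fn": "carry_out", "kwargs": {"moves": [0,0,0,0,0,0,-1,0,0,0,0,0,0,-1,0,0,0,0,0,0,-1,0,0,0,0,0,0,-1,0,0,0,0,0,0,-1,0,0,0,0,0,0,-1,0,0,0,0,0,0,-1,0,0,0,0,0,0,-1]}}

```text
clock: 21.22
tool_pos: [419.8, 222.1, 100.5]
eef_rot: [-0.358, 0.934, -0.0, 0.001]
force: [-0.1, 0.1, 8.4]
gripper_width: 0.095
grip_force: 59.8
```

Emit:
{"fn": "carry_out", "kwargs": {"moves": [0,0,0,0,0,-10,-1,0,0,0,0,0,-25,-1,0,0,0,0,0,-25,-1,0,0,0,0,0,-25,-1,0,0,0,0,0,-25,-1,0,0,0,0,0,-20,-1,0,0,0,0,0,-10,-1,0,0,0,0,0,0,-1]}}

```text
clock: 21.88
tool_pos: [419.9, 222.3, 241.9]
eef_rot: [-0.358, 0.934, -0.0, 0.002]
force: [-0.1, 0.0, -1.2]
gripper_width: 0.1
grip_force: 58.6
```

Run:
```python
from h import *
s,r=st(); d=np.array([514,-249,0])-s["tool_pos"]; print(d.round(1))
```

```text
t 21.88 tcp [419.9 222.3 241.9] psi -138.09 tilt [0.0039 0.0014] F [-0.1  0.  -1.2] w 0.1 g 58.6 j [ 0.32  0.21 -0.3   1.06  0.   -0.42]
[  94.1 -471.3 -241.9]
```

Emit:
{"fn": "carry_out", "kwargs": {"moves": [0,0,7,0,0,0,-1,0,0,7,0,0,0,-1,0,0,7,0,0,0,-1,0,0,7,0,0,0,-1,0,0,7,0,0,0,-1,0,0,6.9,0,0,0,-1,0,0,0,-7.8,-39.3,0,-1,0,0,0,-7.8,-39.3,0,-1]}}

```text
clock: 22.55
tool_pos: [434.2, 143.6, 238.6]
eef_rot: [-0.001, 1.0, 0.0, -0.0]
force: [1.8, -0.3, -1.8]
gripper_width: 0.092
grip_force: 59.0
```

Emit:
{"fn": "carry_out", "kwargs": {"moves": [0,0,0,-7.8,-39.3,0,-1,0,0,0,-7.8,-39.3,0,-1,0,0,0,-7.8,-39.3,0,-1,0,0,0,-7.8,-39.3,0,-1,0,0,0,-7.8,-39.3,0,-1,0,0,0,-7.8,-39.3,0,-1,0,0,0,-7.8,-39.3,0,-1,0,0,0,-7.8,-39.3,0,-1]}}

```text
clock: 23.22
tool_pos: [496.9, -173.0, 238.7]
eef_rot: [0.0, 1.0, 0.0, -0.0]
force: [1.5, 0.1, -1.2]
gripper_width: 0.091
grip_force: 59.0
```

Emit:
{"fn": "carry_out", "kwargs": {"moves": [0,0,0,-7.8,-39.3,0,-1,0,0,0,-7.8,-39.3,0,-1,0,0,0,0,0,0,-1,0,0,0,0,0,0,-1,0,0,0,0,0,0,-1,0,0,0,0,0,0,-1,0,0,0,0,0,0,-1,0,0,0,0,0,0,-1]}}

```text
clock: 23.88
tool_pos: [512.9, -248.7, 239.6]
eef_rot: [-0.001, 1.0, -0.0, 0.0]
force: [-0.1, 0.3, -1.6]
gripper_width: 0.093
grip_force: 59.4
```

Run:
```python
from h import *
st(); go([514,-249,116.5]); im=marks("wrist",dict(left_basket=20,pull_bar=46,right_bracket_1=80)); save("w7",im)
```

```text
t 23.88 tcp [ 512.9 -248.7  239.6] psi -179.92 tilt [ 0.0002 -0.0001] F [-0.1  0.3 -1.6] w 0.093 g 59.4 j [-0.59  0.37 -0.07  1.13  0.   -0.6 ]
tool shift [ -1.1  -0.3 123.1]
wrist left_basket 0.64 px [452 208] w [517.3 -89.6]
wrist pull_bar 0.56 px [378  35] w [ 379.9 -177. ]
wrist right_bracket_1 0.87 px [315 254] w [ 537.5 -221.9]
```

Emit:
{"fn": "carry_out", "kwargs": {"moves": [0,0,0,0,-0.3,12,-1,0,0,0,0,0,24,-1,0,0,0,0,0,24,-1,0,0,0,0,0,24,-1,0,0,0,0,0,20,-1,0,0,0,0,0,10,-1,0,0,0,0,0,5,-1,0,0,0,0,0,3,-1]}}

```text
clock: 24.75
tool_pos: [512.9, -249.9, 117.3]
eef_rot: [-0.0, 1.0, 0.0, -0.0]
force: [0.0, 0.6, -0.3]
gripper_width: 0.093
grip_force: 59.4
```

Emit:
{"fn": "carry_out", "kwargs": {"moves": [0,0,0,0,0,1,-1,0,0,0,0,0,0,-1,0,0,0,0,0,0,-1,0,0,0,0,0,0,-0.4,0,0,0,0,0,0,-0.4,0,0,0,0,0,0,-0.4,0,0,0,0,0,0,-0.4,0,0,0,0,0,0,-0.4]}}

```text
clock: 25.42
tool_pos: [512.9, -250.0, 116.5]
eef_rot: [-0.0, 1.0, -0.0, 0.0]
force: [0.4, -0.9, -0.2]
gripper_width: 0.3
grip_force: 0.0
```

Emit:
{"fn": "carry_out", "kwargs": {"moves": [0,0,0,0,0,-15,-0.4,0,0,0,0,0,-30,-0.4,0,0,0,0,0,-40,0,0,0,0,0,0,-40,0,0,0,0,0,0,-30,0,0,0,0,0,0,-10,0,0,0,0,0,0,0,0,0,0,0,0,0,0,0]}}

```text
clock: 26.08
tool_pos: [512.9, -249.9, 281.4]
eef_rot: [-0.0, 1.0, -0.0, 0.0]
force: [0.6, 1.1, -0.9]
gripper_width: 0.504
grip_force: 0.0
```

Run:
```python
from h import *
st(); im=marks("wrist",dict(right_bracket_1=20)); save("w8",im)
go([511,215.6,280])
```

```text
t 26.08 tcp [ 512.9 -249.9  281.4] psi -179.98 tilt [ 0.0005 -0.0003] F [ 0.6  1.1 -0.9] w 0.504 g 0.0 j [-0.6   0.35  0.02  1.24  0.   -0.6 ]
wrist right_bracket_1 0.89 px [303 192] w [ 511.5 -226. ]
wrist right_bracket_1 0.64 px [240 197] w [ 516.5 -292.8]
tool shift [  1.4 465.3   0.7]
```

Emit:
{"fn": "carry_out", "kwargs": {"moves": [0,0,-5.3,0,0,0,0,0,0,-5.3,0,0,0,0,0,0,0,-7,38.2,0,0,0,0,0,-7,38.2,0,0,0,0,0,-7,38.2,0,0,0,0,0,-7,38.2,0,0,0,0,0,-7,38.2,0,0,0,0,0,-7,38.2,0,0]}}

```text
clock: 26.85
tool_pos: [511.1, -15.1, 280.2]
eef_rot: [-0.092, 0.996, 0.0, -0.001]
force: [1.3, 0.0, 1.4]
gripper_width: 0.497
grip_force: 0.0
```

Emit:
{"fn": "carry_out", "kwargs": {"moves": [0,0,0,-7,38.2,0,0,0,0,0,-7,38.2,0,0,0,0,0,-7,38.2,0,0,0,0,0,-7,38.2,0,0,0,0,0,-7,38.2,0,0,0,0,0,-7,38.2,0,0,0,0,0,0,0,0,0,0,0,0,0,0,0,0]}}

```text
clock: 27.52
tool_pos: [510.3, 217.8, 279.9]
eef_rot: [-0.094, 0.996, -0.0, -0.001]
force: [0.4, -0.2, 0.2]
gripper_width: 0.501
grip_force: 0.0
```

```bash
python3 look.py w9 1 507 235 10.5
```

```text
t 27.52 tcp [510.3 217.8 279.9] psi -169.2 tilt [-0.0023 -0.0006] F [ 0.4 -0.2  0.2] w 0.501 g 0.0 j [ 0.26  0.32 -0.03  1.22 -0.    0.07]
bracket [507.4 233.7] yaw 10.8 iou 0.956 web [511.1 214.5]
wz needed -0.0
tool shift [ -0.6  -2.  182.2]
```

Emit:
{"fn": "carry_out", "kwargs": {"moves": [0,0,0,0,-1,14,0,0,0,0,0,0,30,0,0,0,0,0,0,30,0,0,0,0,0,0,30,0,0,0,0,0,0,30,0,0,0,0,0,0,25,0,0,0,0,0,0,15,0,0,0,0,0,0,7,0]}}

```text
clock: 28.23
tool_pos: [510.1, 213.4, 97.9]
eef_rot: [-0.092, 0.996, -0.0, -0.002]
force: [-0.5, -0.6, 0.7]
gripper_width: 0.499
grip_force: 0.0
```

Emit:
{"fn": "carry_out", "kwargs": {"moves": [0,0,0,0,0,0,-1,0,0,0,0,0,0,-1,0,0,0,0,0,0,-1,0,0,0,0,0,0,-1,0,0,0,0,0,0,-1,0,0,0,0,0,0,-1,0,0,0,0,0,0,-1,0,0,0,0,0,0,-1]}}

```text
clock: 28.9
tool_pos: [511.8, 215.1, 101.5]
eef_rot: [-0.092, 0.996, -0.0, 0.001]
force: [-0.9, -2.8, 8.7]
gripper_width: 0.096
grip_force: 59.9
```

Emit:
{"fn": "carry_out", "kwargs": {"moves": [0,0,0,0,0,-10,-1,0,0,0,0,0,-25,-1,0,0,0,0,0,-25,-1,0,0,0,0,0,-25,-1,0,0,0,0,0,-25,-1,0,0,0,0,0,-20,-1,0,0,0,0,0,-10,-1,0,0,0,0,0,0,-1]}}

```text
clock: 29.57
tool_pos: [511.8, 215.4, 243.5]
eef_rot: [-0.093, 0.996, 0.0, 0.002]
force: [-0.6, 0.3, -1.8]
gripper_width: 0.094
grip_force: 58.6
```

Run:
```python
from h import *
s,r=st(); d=np.array([513,-139.5,0])-s["tool_pos"]; print(d.round(1))
```

```text
t 29.57 tcp [511.8 215.4 243.5] psi -169.37 tilt [0.0041 0.0012] F [-0.6  0.3 -1.8] w 0.094 g 58.6 j [ 0.25  0.34 -0.11  1.12  0.    0.07]
[   1.2 -354.9 -243.5]
```

Emit:
{"fn": "carry_out", "kwargs": {"moves": [0,0,5.3,0,0,0,-1,0,0,5.3,0,0,0,-1,0,0,0,0,-39.4,0,-1,0,0,0,0,-39.4,0,-1,0,0,0,0,-39.4,0,-1,0,0,0,0,-39.4,0,-1,0,0,0,0,-39.4,0,-1,0,0,0,0,-39.4,0,-1]}}

```text
clock: 30.23
tool_pos: [510.5, -22.9, 240.1]
eef_rot: [-0.0, 1.0, 0.0, -0.0]
force: [1.5, 1.0, -2.3]
gripper_width: 0.096
grip_force: 59.0
```

Emit:
{"fn": "carry_out", "kwargs": {"moves": [0,0,0,0,-39.4,0,-1,0,0,0,0,-39.4,0,-1,0,0,0,0,-39.4,0,-1,0,0,0,0,0,0,-1,0,0,0,0,0,0,-1,0,0,0,0,0,0,-1,0,0,0,0,0,0,-1,0,0,0,0,0,0,-1]}}

```text
clock: 30.9
tool_pos: [511.2, -138.3, 240.3]
eef_rot: [-0.001, 1.0, 0.0, -0.0]
force: [0.4, -0.4, -1.4]
gripper_width: 0.091
grip_force: 59.3
```

Run:
```python
from h import *
st(); go([513,-139.5,117.5]); im=marks("wrist",dict(left_basket=20,pull_bar=46)); save("w10",im)
```

```text
t 30.9 tcp [ 511.2 -138.3  240.3] psi -179.89 tilt [-0.0002  0.0002] F [ 0.4 -0.4 -1.4] w 0.091 g 59.3 j [-0.42  0.3  -0.17  1.1   0.   -0.42]
tool shift [ -1.8  -1.3 122.8]
wrist left_basket 0.57 px [335 206] w [513.8 -87.7]
wrist pull_bar 0.91 px [226  39] w [ 380.3 -177.6]
```

View pics/w10.png

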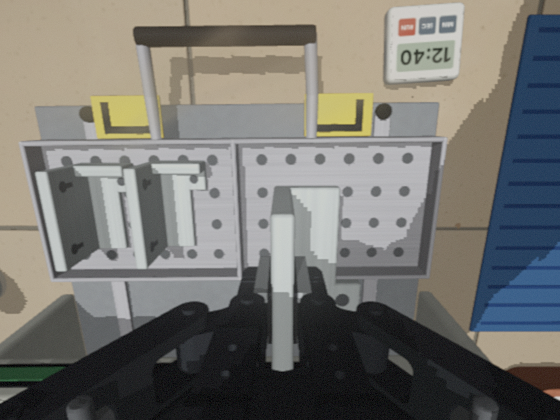

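Both right brackets stand in the right basket at (90,215) and (165,215) px, and the left one is held over the left basket.

Emit:
{"fn": "carry_out", "kwargs": {"moves": [0,0,0,-1.8,-1.3,12,-1,0,0,0,0,0,24,-1,0,0,0,0,0,24,-1,0,0,0,0,0,24,-1,0,0,0,0,0,20,-1,0,0,0,0,0,10,-1,0,0,0,0,0,5,-1,0,0,0,0,0,3,-1]}}

```text
clock: 31.72
tool_pos: [513.0, -140.4, 118.0]
eef_rot: [-0.0, 1.0, 0.0, -0.0]
force: [0.6, 0.2, -0.9]
gripper_width: 0.096
grip_force: 59.4
```

Emit:
{"fn": "carry_out", "kwargs": {"moves": [0,0,0,0,0,0.8,-1,0,0,0,0,0,0,-1,0,0,0,0,0,0,-1,0,0,0,0,0,0,-0.4,0,0,0,0,0,0,-0.4,0,0,0,0,0,0,-0.4,0,0,0,0,0,0,-0.4,0,0,0,0,0,0,-0.4]}}

```text
clock: 32.38
tool_pos: [513.1, -140.8, 117.7]
eef_rot: [-0.0, 1.0, -0.0, 0.0]
force: [0.1, -0.6, 0.4]
gripper_width: 0.302
grip_force: 0.0
```

Emit:
{"fn": "carry_out", "kwargs": {"moves": [0,0,0,0,0,-15,-0.4,0,0,0,0,0,-30,-0.4,0,0,0,0,0,-40,0,0,0,0,0,0,-40,0,0,0,0,0,0,-30,0,0,0,0,0,0,-10,0,0,0,0,0,0,0,0,0,0,0,0,0,0,0]}}

```text
clock: 33.05
tool_pos: [513.1, -140.8, 282.6]
eef_rot: [-0.0, 1.0, -0.0, 0.0]
force: [-0.5, 0.6, -0.7]
gripper_width: 0.499
grip_force: 0.0
```

Run:
```python
from h import *
s,r=st(); im=marks("wrist",dict(left_bracket_1=20)); save("w11",im)
print(np.array([409,152.6,280])-s["tool_pos"])
```

```text
t 33.05 tcp [ 513.1 -140.8  282.6] psi -179.99 tilt [ 0.0006 -0.0003] F [-0.5  0.6 -0.7] w 0.499 g 0.0 j [-0.42  0.28 -0.08  1.21  0.   -0.42]
wrist left_bracket_1 0.91 px [549  93] w [414.5 118.5]
wrist left_bracket_1 0.62 px [303 193] w [ 512.4 -117. ]
[-104.1179574   293.39582895   -2.58968068]
```

Emit:
{"fn": "carry_out", "kwargs": {"moves": [0,0,0,13,36.7,0,0,0,0,0,13,36.7,0,0,0,0,0,13,36.7,0,0,0,0,0,13,36.7,0,0,0,0,0,13,36.7,0,0,0,0,0,13,36.7,0,0,0,0,0,13,36.7,0,0,0,0,0,13,36.7,0,0]}}

```text
clock: 33.82
tool_pos: [407.5, 154.2, 281.6]
eef_rot: [0.0, 1.0, -0.0, -0.001]
force: [0.4, 0.5, 0.4]
gripper_width: 0.497
grip_force: 0.0
```

Emit:
{"fn": "carry_out", "kwargs": {"moves": [0,0,-6.8,0,0,0,0,0,0,0,0,0,0,0,0,0,0,0,0,0,0,0,0,0,0,0,0,0,0,0,0,0,0,0,0,0,0,0,0,0,0,0,0,0,0,0,0,0,0,0,0,0,0,0,0,0]}}

```text
clock: 34.48
tool_pos: [409.2, 152.3, 282.5]
eef_rot: [-0.059, 0.998, -0.0, -0.0]
force: [-0.4, -0.4, 0.2]
gripper_width: 0.502
grip_force: 0.0
```

```bash
python3 look.py w12 1 411 130 186.8
python3 - <<'E'
from h import *
for r in mark_of("left_bracket_1","wrist"): print(r["score"],ray("wrist",r["position"],4))
E
```

```text
t 34.48 tcp [409.2 152.3 282.5] psi -173.27 tilt [-0.0001 -0.    ] F [-0.4 -0.4  0.2] w 0.502 g 0.0 j [ 0.17  0.12 -0.29  1.16  0.    0.05]
bracket [411.6 132.7] yaw 186.1 iou 0.928 web [409.6 152.1]
wz needed 0.6
tool shift [ -0.4  -0.4 184.6]
0.85 [ 522.39797851 -130.99785436]
0.72 [411.61456449 132.06984261]
```

View pics/w12.png

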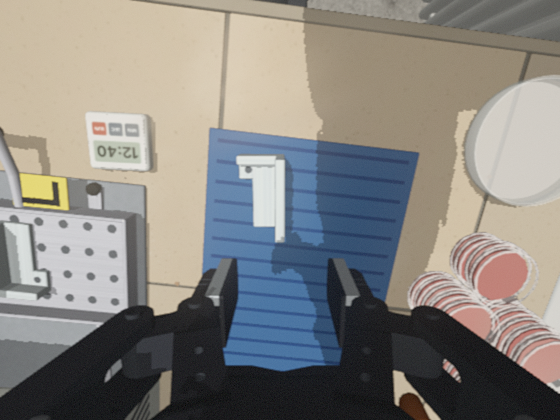

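The last bracket, B4, is at (265,195) px and the fit agrees. Descend, grip and lift.

Emit:
{"fn": "carry_out", "kwargs": {"moves": [0,0,0.6,0,0,15,0,0,0,0,0,0,30,0,0,0,0,0,0,30,0,0,0,0,0,0,30,0,0,0,0,0,0,30,0,0,0,0,0,0,27,0,0,0,0,0,0,15,0,0,0,0,0,0,7,0]}}

```text
clock: 35.25
tool_pos: [408.1, 152.6, 96.8]
eef_rot: [-0.054, 0.999, -0.0, -0.001]
force: [-0.2, 0.2, 1.1]
gripper_width: 0.501
grip_force: 0.0
```

Emit:
{"fn": "carry_out", "kwargs": {"moves": [0,0,0,0,0,0,-1,0,0,0,0,0,0,-1,0,0,0,0,0,0,-1,0,0,0,0,0,0,-1,0,0,0,0,0,0,-1,0,0,0,0,0,0,-1,0,0,0,0,0,0,-1,0,0,0,0,0,0,-1]}}

```text
clock: 35.92
tool_pos: [409.7, 153.0, 99.5]
eef_rot: [-0.054, 0.999, 0.0, 0.001]
force: [0.1, 2.0, 9.1]
gripper_width: 0.098
grip_force: 63.5
```

Emit:
{"fn": "carry_out", "kwargs": {"moves": [0,0,0,0,0,-10,-1,0,0,0,0,0,-25,-1,0,0,0,0,0,-25,-1,0,0,0,0,0,-25,-1,0,0,0,0,0,-25,-1,0,0,0,0,0,-20,-1,0,0,0,0,0,-10,-1,0,0,0,0,0,0,-1]}}

```text
clock: 36.58
tool_pos: [409.7, 153.0, 240.9]
eef_rot: [-0.054, 0.999, 0.0, 0.002]
force: [0.4, 0.8, -1.8]
gripper_width: 0.095
grip_force: 61.8
```

Run:
```python
from h import *
s,r=st(); d=np.array([513,-74,s["tool_pos"][2]]); go(d)
```

```text
t 36.58 tcp [409.7 153.  240.9] psi -173.78 tilt [0.0039 0.0007] F [ 0.4  0.8 -1.8] w 0.095 g 61.8 j [ 0.17  0.14 -0.38  1.04  0.    0.06]
tool shift [-7.810e+01 -2.368e+02  2.000e-01]
```

Emit:
{"fn": "carry_out", "kwargs": {"moves": [0,0,0,-11.2,-33.8,0,-1,0,0,0,-11.2,-33.8,0,-1,0,0,0,-11.2,-33.8,0,-1,0,0,0,-11.2,-33.8,0,-1,0,0,0,-11.2,-33.8,0,-1,0,0,0,-11.1,-33.8,0,-1,0,0,0,-11.1,-34,0,-1,0,0,7,0,0,0,-1]}}

```text
clock: 37.25
tool_pos: [514.4, -78.9, 237.4]
eef_rot: [0.006, 1.0, -0.001, 0.0]
force: [-1.6, 0.5, -1.8]
gripper_width: 0.097
grip_force: 61.8
```

Emit:
{"fn": "carry_out", "kwargs": {"moves": [0,0,7,0,0,0,-1,0,0,7,0,0,0,-1,0,0,7,0,0,0,-1,0,0,7,0,0,0,-1,0,0,7,0,0,0,-1,0,0,7,0,0,0,-1,0,0,7,0,0,0,-1,0,0,7,0,0,0,-1]}}

```text
clock: 37.92
tool_pos: [512.0, -74.0, 237.7]
eef_rot: [0.478, 0.878, -0.0, -0.001]
force: [0.4, -0.5, -0.9]
gripper_width: 0.098
grip_force: 61.9
```

Emit:
{"fn": "carry_out", "kwargs": {"moves": [0,0,7,0,0,0,-1,0,0,7,0,0,0,-1,0,0,7,0,0,0,-1,0,0,7,0,0,0,-1,0,0,7,0,0,0,-1,0,0,7,0,0,0,-1,0,0,7,0,0,0,-1,0,0,7,0,0,0,-1]}}

```text
clock: 38.58
tool_pos: [512.0, -74.0, 237.7]
eef_rot: [0.835, 0.551, -0.0, -0.0]
force: [0.4, 0.9, -1.1]
gripper_width: 0.099
grip_force: 61.9
```

Emit:
{"fn": "carry_out", "kwargs": {"moves": [0,0,7,0,0,0,-1,0,0,7,0,0,0,-1,0,0,7,0,0,0,-1,0,0,7,0,0,0,-1,0,0,7,0,0,0,-1,0,0,7,0,0,0,-1,0,0,7,0,0,0,-1,0,0,7,0,0,0,-1]}}

```text
clock: 39.25
tool_pos: [512.0, -74.0, 237.7]
eef_rot: [0.996, 0.095, -0.001, -0.0]
force: [0.1, -0.1, -0.9]
gripper_width: 0.091
grip_force: 61.9
```

Emit:
{"fn": "carry_out", "kwargs": {"moves": [0,0,7,0,0,0,-1,0,0,4,0,0,0,-1,0,0,0,0,0,0,-1,0,0,0,0,0,0,-1,0,0,0,0,0,0,-1,0,0,0,0,0,0,-1,0,0,0,0,0,0,-1,0,0,0,0,0,0,-1]}}

```text
clock: 39.92
tool_pos: [512.3, -74.1, 238.5]
eef_rot: [1.0, 0.002, -0.0, -0.0]
force: [-0.5, 0.5, -1.6]
gripper_width: 0.095
grip_force: 61.8
```

Run:
```python
from h import *
s,r=st(); go([513,-74,115.5]);im=marks("wrist",dict(left_basket=20,left_bracket_1=20,right_bracket_1=20,start_top=160)); save("w13",im)
```

```text
t 39.92 tcp [512.3 -74.1 238.5] psi 0.26 tilt [-0.0001  0.0001] F [-0.5  0.5 -1.6] w 0.095 g 61.8 j [-0.3   0.28 -0.21  1.09  0.    2.84]
tool shift [ 7.00e-01 -1.00e-01  1.23e+02]
wrist left_basket 0.78 px [301 196] w [516.1 -89.3]
wrist left_basket 0.39 px [ 22 203] w [509.1 166.8]
wrist left_bracket_1 0.78 px [332 201] w [ 511.5 -118.1]
wrist left_bracket_1 0.73 px [245 257] w [455.7 -36.3]
wrist left_bracket_1 0.71 px [453 202] w [ 511.1 -229.3]
wrist right_bracket_1 0.94 px [450 202] w [ 511.4 -226.4]
wrist right_bracket_1 0.73 px [527 202] w [ 512.  -296.7]
```

View pics/w13.png

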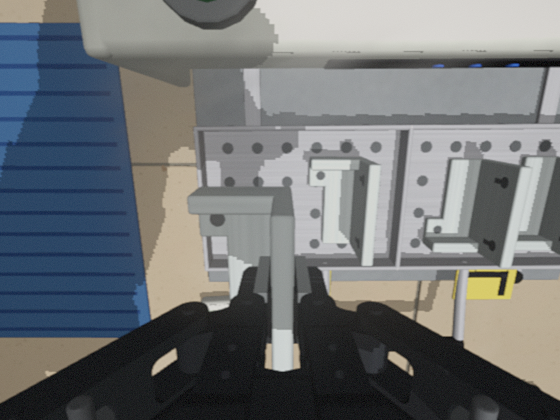

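B2 stands in the left basket at (350,210) px, the two right brackets are in place, and the last one is aligned. Lowering it.

Emit:
{"fn": "carry_out", "kwargs": {"moves": [0,0,0,0,0,12,-1,0,0,0,0,0,24,-1,0,0,0,0,0,24,-1,0,0,0,0,0,24,-1,0,0,0,0,0,20,-1,0,0,0,0,0,10,-1,0,0,0,0,0,5,-1,0,0,0,0,0,3,-1]}}

```text
clock: 40.83
tool_pos: [512.3, -74.1, 116.2]
eef_rot: [1.0, 0.002, -0.0, -0.0]
force: [0.4, 0.1, -1.2]
gripper_width: 0.095
grip_force: 61.8
```

Emit:
{"fn": "carry_out", "kwargs": {"moves": [0,0,0,0,0,1,-1,0,0,0,0,0,0,-1,0,0,0,0,0,0,-1,0,0,0,0,0,0,-0.4,0,0,0,0,0,0,-0.4,0,0,0,0,0,0,-0.4,0,0,0,0,0,0,-0.4,0,0,0,0,0,0,-0.4]}}

```text
clock: 41.5
tool_pos: [512.4, -74.1, 115.7]
eef_rot: [1.0, 0.002, 0.0, 0.0]
force: [0.6, -0.2, 0.3]
gripper_width: 0.297
grip_force: 0.0
```

Emit:
{"fn": "carry_out", "kwargs": {"moves": [0,0,0,0,0,-15,-0.4,0,0,0,0,0,-30,-0.4,0,0,0,0,0,-40,0,0,0,0,0,0,-40,0,0,0,0,0,0,-30,0,0,0,0,0,0,-10,0,0,0,0,0,0,0,0,0,0,0,0,0,0,0]}}

```text
clock: 42.17
tool_pos: [512.4, -74.1, 280.6]
eef_rot: [1.0, 0.002, 0.0, 0.0]
force: [-0.9, -0.6, -0.3]
gripper_width: 0.502
grip_force: 0.0
```

Run:
```python
from h import *
s,r=st(); im=marks("wrist",dict(left_bracket_1=20,start_top=160)); save("w14",im)
go([379.5,-177,280])
```

```text
t 42.17 tcp [512.4 -74.1 280.6] psi 0.22 tilt [ 0.0007 -0.0002] F [-0.9 -0.6 -0.3] w 0.502 g 0.0 j [-0.3   0.26 -0.12  1.19  0.    2.84]
wrist left_bracket_1 0.81 px [327 192] w [ 511.5 -119.3]
wrist left_bracket_1 0.69 px [269 207] w [495.1 -58.6]
tool shift [-132.8  102.5   -0.4]
```

Emit:
{"fn": "carry_out", "kwargs": {"moves": [0,0,0,-33.2,25.7,0,0,0,0,0,-33.2,25.7,0,0,0,0,0,-33.2,25.7,0,0,0,0,0,-33.2,25.7,0,0,0,0,-6.9,0,0,0,0,0,0,-6.9,0,0,0,0,0,0,-6.9,0,0,0,0,0,0,-6.9,0,0,0,0]}}

```text
clock: 42.98
tool_pos: [380.4, -176.7, 279.7]
eef_rot: [0.97, 0.243, -0.0, -0.001]
force: [0.5, -0.3, 0.8]
gripper_width: 0.5
grip_force: 0.0
```

Emit:
{"fn": "carry_out", "kwargs": {"moves": [0,0,-6.9,0,0,0,0,0,0,-6.9,0,0,0,0,0,0,-6.9,0,0,0,0,0,0,-6.9,0,0,0,0,0,0,-6.9,0,0,0,0,0,0,-6.9,0,0,0,0,0,0,-6.9,0,0,0,0,0,0,-6.9,0,0,0,0]}}

```text
clock: 43.65
tool_pos: [380.6, -176.4, 279.6]
eef_rot: [0.747, 0.665, -0.0, -0.001]
force: [0.3, 0.3, -1.0]
gripper_width: 0.5
grip_force: 0.0
```

Emit:
{"fn": "carry_out", "kwargs": {"moves": [0,0,-6.9,0,0,0,0,0,0,0,0,0,0,0,0,0,0,0,0,0,0,0,0,0,0,0,0,0,0,0,0,0,0,0,0,0,0,0,0,0,0,0,0,0,0,0,0,0,0,0,0,0,0,0,0,0]}}

```text
clock: 44.32
tool_pos: [380.9, -176.6, 280.6]
eef_rot: [0.708, 0.706, -0.0, -0.0]
force: [-0.6, 0.0, -0.6]
gripper_width: 0.498
grip_force: 0.0
```

Run:
```python
from h import *
s,r=st(); im=marks("wrist",dict(left_bracket_1=20,right_bracket_1=20,pull_bar=46,start_top=160,left_basket=20)); save("w15",im)
go([379.5,-177,99.5])
t=marks("top",dict(left_bracket_1=4,right_bracket_1=4,start_top=160)); sc=marks("scene",dict(left_bracket_1=20,right_bracket_1=20,start_top=160))
z=lambda a,s:cv2.resize(a,None,fx=s,fy=s)
A=z(im,.9)[:330]; B=z(np.hstack([t[180:270,235:375],sc[195:285,230:370]]),1.8)
B=cv2.copyMakeBorder(B,0,0,0,max(0,A.shape[1]-B.shape[1]),0)[:,:A.shape[1]]; save("chk",np.vstack([A,B]))
```

```text
t 44.32 tcp [ 380.9 -176.6  280.6] psi 89.87 tilt [-0.  0.] F [-0.6  0.  -0.6] w 0.498 g 0.0 j [-0.63  0.09 -0.33  1.15  0.    0.94]
wrist left_bracket_1 0.59 px [416 139] w [ 512.3 -121.1]
wrist left_bracket_1 0.56 px [405  77] w [496. -64.]
wrist left_bracket_1 0.41 px [278  32] w [376.1 -25.1]
wrist right_bracket_1 0.58 px [404 241] w [ 511.5 -229. ]
wrist right_bracket_1 0.57 px [399 296] w [ 513.  -295.9]
wrist left_basket 0.98 px [423 104] w [515.7 -88. ]
tool shift [ -0.3  -1.4 181.1]
top right_bracket_1 0.58 px [130 243] w [402.2 734.3]
top right_bracket_1 0.5 px [397 219] w [ 530.5 -303.5]
top start_top 0.49 px [337 174] w [640.8 -54.3]
scene left_bracket_1 0.61 px [273 269] w [495.2 -57.9]
scene left_bracket_1 0.52 px [279 284] w [ 512.6 -124.3]
scene right_bracket_1 0.83 px [276 328] w [ 504.5 -288.1]
scene right_bracket_1 0.68 px [258 150] w [421.1 689.1]
scene right_bracket_1 0.63 px [278 308] w [ 510.7 -216.7]
scene right_bracket_1 0.47 px [278 274] w [509.9 -82.2]
scene start_top 0.55 px [316 231] w [636.  -22.2]
```

View pics/chk.png

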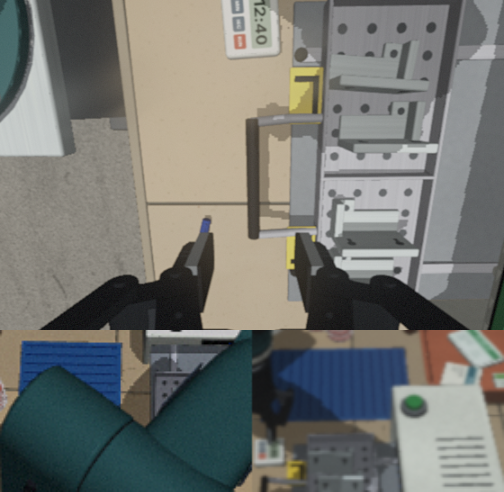

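The check picture shows all four brackets standing in the baskets and the mat empty. The last one, at about (380,80) px, sits askew and towards the front, perhaps knocked. I'll measure it numerically.

Run:
```python
from h import *
for n,a,b,z in [("B4webtop",(332,86),(430,89),76),("B2webtop",(341,147),(437,147),76),("B4 ledge edge near stop",(387,43),(415,43),27)]:
    p,q=[ray("wrist",(v/.9/420,u/.9/560),z) for u,v in(a,b)]; print(n,p.round(1),q.round(1),"len",np.linalg.norm(q-p).round(1),"yaw",np.degrees(np.arctan2(*(q-p)[::-1])).round(1))
im=cv2.imread("pics/w15.png",0)
# exhaustive edge fit of the model for yaw/pos/tilt-free
from fit import boxes
g=cv2.Canny(cv2.GaussianBlur(im,(0,0),.7),30,80); D=cv2.distanceTransform(255-g,cv2.DIST_L2,3).clip(0,6); m=optics.camera_model("wrist")
def cost(p):
    x,y,a=p;c,s=np.cos(a),np.sin(a);t=np.linspace(0,1,30)[:,None];L=[]
    for P,Q in [((-40,-15,56),(40,-15,56)),((-40,-24,56),(40,-24,56)),((-40,-24,56),(-40,-15,56)),((40,-24,56),(40,-15,56)),((40,-15,24),(40,24,24)),((31,-15,24),(31,24,24)),((31,24,24),(40,24,24)),((-40,10,7),(20,10,7)),((-40,-15,7),(-40,10,7))]:
        L.append(np.array(P)+t*(np.array(Q)-P))
    L=np.vstack(L);W=np.c_[x+c*L[:,0]-s*L[:,1],y+s*L[:,0]+c*L[:,1],20+L[:,2]]
    uv=proj("wrist",W,m); return cv2.remap(D,uv[:,:1].astype(np.float32),uv[:,1:].astype(np.float32),1).mean()
from scipy.optimize import brute
for n,c in [("B4",(496,-61)),("B2",(513,-121))]:
    r=brute(cost,(slice(c[0]-14,c[0]+15,2),slice(c[1]-14,c[1]+15,2),slice(-.4,.41,.05)),full_output=True); print(n,r[0][:2].round(1),np.degrees(r[0][2]).round(1),round(r[1],2))
```

```text
B4webtop [448.6 -84. ] [535.8 -86.8] len 87.2 yaw -1.8
B2webtop [ 460.9 -137.8] [ 550.8 -138. ] len 89.9 yaw -0.1
B4 ledge edge near stop [513.3 -40. ] [541.4 -40.1] len 28.1 yaw -0.2
B4 [495.4 -61.9] -5.2 1.38
B2 [ 512.3 -120. ] 0.0 0.69
```

B4 was shifted to about (495,-62) with -5° skew after release, and it is close to the front wall. Time allows re-seating it.

Emit:
{"fn": "carry_out", "kwargs": {"moves": [0,0,0,23.8,28.2,0,0,0,0,0,23.8,28.2,0,0,0,0,0,23.8,28.2,0,0,0,0,0,23.8,28.2,0,0,0,0,-7.1,0,0,0,0,0,0,-7.1,0,0,0,0,0,0,-7.1,0,0,0,0,0,0,-7.1,0,0,0,0]}}

```text
clock: 45.68
tool_pos: [494.1, -81.3, 280.4]
eef_rot: [0.51, 0.86, -0.0, -0.0]
force: [0.2, -0.6, -0.0]
gripper_width: 0.505
grip_force: 0.0
```

Emit:
{"fn": "carry_out", "kwargs": {"moves": [0,0,-7.1,0,0,0,0,0,0,-7.1,0,0,0,0,0,0,-7.1,0,0,0,0,0,0,-7.1,0,0,0,0,0,0,-7.1,0,0,0,0,0,0,-7.1,0,0,0,0,0,0,-7.1,0,0,0,-0.3,0,0,-7.1,0,0,0,-0.3]}}

```text
clock: 46.35
tool_pos: [493.9, -81.6, 280.5]
eef_rot: [0.04, 0.999, 0.0, -0.0]
force: [0.3, 0.2, 0.0]
gripper_width: 0.347
grip_force: 0.0
```

Emit:
{"fn": "carry_out", "kwargs": {"moves": [0,0,0,0,0,0,-0.3,0,0,0,0,0,0,-0.3,0,0,0,0,0,0,-0.3,0,0,0,0,0,0,-0.3,0,0,0,0,0,0,-0.3,0,0,0,0,0,0,-0.3,0,0,0,0,0,0,-0.3,0,0,0,0,0,0,-0.3]}}

```text
clock: 47.02
tool_pos: [493.9, -81.6, 280.6]
eef_rot: [0.043, 0.999, 0.0, -0.0]
force: [0.5, -0.0, 0.7]
gripper_width: 0.349
grip_force: 0.0
```

```bash
cat > bfit.py <<'E'
from h import *
from scipy.optimize import brute
def bfit(im,cands,m):
    g=cv2.Canny(cv2.GaussianBlur(cv2.cvtColor(im,cv2.COLOR_RGB2GRAY),(0,0),.7),30,80); D=cv2.distanceTransform(255-g,cv2.DIST_L2,3).clip(0,6)
    def cost(p,sd):
        x,y,a=p;c,s=np.cos(a),np.sin(a);t=np.linspace(0,1,30)[:,None];L=[]
        for P,Q in [((-40,-15,56),(40,-15,56)),((-40,-24,56),(40,-24,56)),((-40,-24,56),(-40,-15,56)),((40,-24,56),(40,-15,56)),((40,-15,24),(40,24,24)),((31,-15,24),(31,24,24)),((31,24,24),(40,24,24)),((-40,10,7),(20,10,7)),((-40,-15,7),(-40,10,7))]:
            L.append(np.array(P)+t*(np.array(Q)-P))
        L=np.vstack(L)*[sd,1,1];W=np.c_[x+c*L[:,0]-s*L[:,1],y+s*L[:,0]+c*L[:,1],20+L[:,2]]
        uv=proj("wrist",W,m); return cv2.remap(D,uv[:,:1].astype(np.float32),uv[:,1:].astype(np.float32),1).mean()
    for n,sd,x,y in cands:
        r=brute(cost,(slice(x-14,x+15,2),slice(y-14,y+15,2),slice(-.4,.41,.05)),args=(sd,),full_output=True); p=r[0]
        print(n,p[:2].round(1),"yaw",np.degrees(p[2]).round(1),"cost",round(r[1],2),"web",np.round([p[0]+19.5*np.sin(p[2]),p[1]-19.5*np.cos(p[2])],1))
E
python3 - <<'E'
from bfit import *
s,r=st(); m=optics.camera_model("wrist"); im=optics.capture("wrist"); save("w16",im)
bfit(im,[("B4",1,496,-62),("B2",1,513,-121),("B3",-1,513,-230)],m)
for q in("left_bracket_1",):
    for d in mark_of(q,"wrist"): print(d["score"],ray("wrist",d["position"],20,m))
go([493.6,-81.4,116])
E
```

```text
t 47.02 tcp [493.9 -81.6 280.6] psi 175.09 tilt [-0.  0.] F [ 0.5 -0.   0.7] w 0.349 g 0.0 j [-0.33  0.23 -0.16  1.18 -0.   -0.24]
B4 [486.8 -61.6] yaw -5.1 cost 0.95 web [485.1 -81. ]
B2 [ 510.7 -119.1] yaw -2.9 cost 0.88 web [ 509.7 -138.6]
B3 [ 510.4 -228.1] yaw 0.0 cost 1.22 web [ 510.4 -247.6]
0.78 [500.18219639 -64.78680582]
0.62 [ 514.10358791 -119.71078061]
tool shift [  0.3   0.2 164.6]
```

Emit:
{"fn": "carry_out", "kwargs": {"moves": [0,0,0,0.3,0.2,14,-0.3,0,0,0,0,0,28,-0.3,0,0,0,0,0,28,-0.3,0,0,0,0,0,28,-0.3,0,0,0,0,0,26,-0.3,0,0,0,0,0,20,-0.3,0,0,0,0,0,13,-0.3,0,0,0,0,0,7,-0.3]}}

```text
clock: 47.78
tool_pos: [492.9, -81.2, 115.0]
eef_rot: [0.043, 0.999, 0.0, -0.001]
force: [0.0, 0.1, 0.3]
gripper_width: 0.347
grip_force: 0.0
```

Emit:
{"fn": "carry_out", "kwargs": {"moves": [0,0,0,0,0,0,-1,0,0,0,0,0,0,-1,0,0,0,0,0,0,-1,0,0,0,0,0,0,-1,0,0,0,0,0,0,-1,0,0,0,0,0,0,-1,0,0,0,0,0,0,-1,0,0,0,0,0,0,-1]}}

```text
clock: 48.45
tool_pos: [493.7, -81.4, 116.8]
eef_rot: [0.043, 0.999, -0.0, 0.0]
force: [-0.8, 0.3, 2.8]
gripper_width: 0.095
grip_force: 59.7
```

Emit:
{"fn": "carry_out", "kwargs": {"moves": [0,0,0,0,0,-5,-1,0,0,0,0,0,-15,-1,0,0,0,0,0,-20,-1,0,0,0,0,0,-20,-1,0,0,0,0,0,-20,-1,0,0,-5,0,0,0,-1,0,0,0,0,0,0,-1,0,0,0,0,0,0,-1]}}

```text
clock: 49.12
tool_pos: [493.5, -81.3, 196.6]
eef_rot: [0.0, 1.0, 0.0, -0.0]
force: [-0.2, 0.2, -1.3]
gripper_width: 0.092
grip_force: 59.2
```

Run:
```python
from bfit import *
s,r=st(); m=optics.camera_model("wrist"); im=optics.capture("wrist"); save("w17",im)
for d in mark_of("left_bracket_1","wrist"): print(d["score"],ray("wrist",d["position"],100,m),ray("wrist",d["position"],20,m))
go([513,-76,s["tool_pos"][2]])
```

```text
t 49.12 tcp [493.5 -81.3 196.6] psi 180.0 tilt [-0.0001  0.0001] F [-0.2  0.2 -1.3] w 0.092 g 59.2 j [-0.33  0.28 -0.33  0.96  0.   -0.33]
0.94 [496.70336499 -60.14488596] [533.15116834 -50.64894041]
0.75 [ 481.55134542 -106.39979172] [ 510.68732019 -119.22482722]
0.49 [484.91103543 -86.86597301] [515.66827774 -90.26467869]
tool shift [-19.7   5.3  -0.5]
```

Emit:
{"fn": "carry_out", "kwargs": {"moves": [0,0,0,-10,3,0,-1,0,0,0,-9.5,3,0,-1,0,0,0,0,0,20,-1,0,0,0,0,0,22,-1,0,0,0,0,0,20,-1,0,0,0,0,0,10,-1,0,0,0,0,0,5,-1,0,0,0,0,0,2.3,-1]}}

```text
clock: 49.88
tool_pos: [513.6, -75.0, 116.7]
eef_rot: [-0.001, 1.0, 0.0, -0.0]
force: [-3.1, 3.8, 23.4]
gripper_width: 0.095
grip_force: 63.2
```

Emit:
{"fn": "carry_out", "kwargs": {"moves": [0,0,0,0,0,0.8,-1,0,0,0,0,0,0,-1,0,0,0,0,0,0,-1,0,0,0,0,0,0,-0.4,0,0,0,0,0,0,-0.4,0,0,0,0,0,0,-0.4,0,0,0,0,0,0,-0.4,0,0,0,0,0,0,-0.4]}}

```text
clock: 50.55
tool_pos: [513.1, -75.4, 116.5]
eef_rot: [-0.001, 1.0, -0.0, 0.0]
force: [0.7, 0.2, -0.1]
gripper_width: 0.295
grip_force: 0.0
```

Emit:
{"fn": "carry_out", "kwargs": {"moves": [0,0,0,0,0,-15,-0.4,0,0,0,0,0,-30,-0.4,0,0,0,0,0,-40,-0.3,0,0,0,0,0,-40,0,0,0,0,0,0,-30,0,0,0,0,0,0,-10,0,0,0,0,0,0,0,0,0,0,0,0,0,0,0]}}

```text
clock: 51.22
tool_pos: [513.2, -75.4, 281.5]
eef_rot: [-0.001, 1.0, -0.0, 0.0]
force: [-1.1, -0.4, 0.1]
gripper_width: 0.499
grip_force: 0.0
```

Run:
```python
from bfit import *
s,r=st(); m=optics.camera_model("wrist"); im=optics.capture("wrist"); save("w18",im)
bfit(im,[("B4",1,513,-56),("B2",1,513,-121),("B3",-1,513,-230)],m)
for d in mark_of("left_bracket_1","wrist"): print(d["score"],ray("wrist",d["position"],20,m))
go([380,-177,280])
```

```text
t 51.22 tcp [513.2 -75.4 281.5] psi -179.89 tilt [ 0.0006 -0.0002] F [-1.1 -0.4  0.1] w 0.499 g 0.0 j [-0.3   0.26 -0.11  1.2  -0.   -0.31]
B4 [514.5 -54.2] yaw 0.0 cost 0.54 web [514.5 -73.7]
B2 [ 512.9 -119.5] yaw 0.0 cost 0.62 web [ 512.9 -139. ]
B3 [ 511.2 -228. ] yaw 0.0 cost 0.93 web [ 511.2 -247.5]
0.8 [ 514.71318598 -120.85961677]
0.76 [516.5750291  -56.88916109]
tool shift [ 132.9 -101.5    0.5]
```

B4 now sits square at (514,-54). Next is the pull bar and the push home.

Emit:
{"fn": "carry_out", "kwargs": {"moves": [0,0,0,33.3,-25.4,0,0,0,0,0,33.3,-25.4,0,0,0,0,0,33.3,-25.4,0,0,0,0,0,33.3,-25.4,0,0,0,0,7,0,0,0,0,0,0,7,0,0,0,0,0,0,7,0,0,0,0,0,0,7,0,0,0,0]}}

```text
clock: 51.98
tool_pos: [380.2, -176.7, 280.4]
eef_rot: [0.244, 0.97, 0.0, -0.001]
force: [-0.1, 0.6, -0.0]
gripper_width: 0.498
grip_force: 0.0
```

Emit:
{"fn": "carry_out", "kwargs": {"moves": [0,0,7,0,0,0,0,0,0,7,0,0,0,0,0,0,7,0,0,0,0,0,0,7,0,0,0,0,0,0,7,0,0,0,0,0,0,7,0,0,0,0,0,0,7,0,0,0,0,0,0,7,0,0,0,0]}}

```text
clock: 52.65
tool_pos: [380.4, -176.4, 280.3]
eef_rot: [0.671, 0.742, -0.0, -0.001]
force: [-0.3, 0.8, -0.5]
gripper_width: 0.5
grip_force: 0.0
```

Emit:
{"fn": "carry_out", "kwargs": {"moves": [0,0,6,0,0,0,0,0,0,0,0,0,27,0,0,0,0,0,0,27,0,0,0,0,0,0,27,0,0,0,0,0,0,27,0,0,0,0,0,0,27,0,0,0,0,0,0,27,0,0,0,0,0,0,20,0]}}

```text
clock: 53.32
tool_pos: [379.5, -175.8, 96.8]
eef_rot: [0.706, 0.708, -0.0, -0.002]
force: [0.3, 0.7, 0.4]
gripper_width: 0.501
grip_force: 0.0
```

Emit:
{"fn": "carry_out", "kwargs": {"moves": [0,0,0,0,0,0,-1,0,0,0,0,0,0,-1,0,0,0,0,0,0,-1,0,0,0,0,0,0,-1,0,0,0,0,0,0,-1,0,0,0,0,0,0,-1,0,0,0,0,0,0,-1,0,0,0,0,0,0,-1]}}

```text
clock: 53.98
tool_pos: [380.5, -176.4, 99.7]
eef_rot: [0.706, 0.708, 0.0, -0.0]
force: [-2.7, 4.7, -7.7]
gripper_width: 0.142
grip_force: 59.6
```

Run:
```python
from h import *
st()
```

```text
t 53.98 tcp [ 380.5 -176.4   99.7] psi 90.12 tilt [-0.0003  0.0004] F [-2.7  4.7 -7.7] w 0.142 g 59.6 j [-0.63  0.27 -0.67  0.63  0.    0.94]
```

Emit:
{"fn": "carry_out", "kwargs": {"moves": [0,0,0,0,4,0,-1,0,0,0,0,8,0,-1,0,0,0,0,12,0,-1,0,0,0,0,12,0,-1,0,0,0,0,12,0,-1,0,0,0,0,12,0,-1,0,0,0,0,12,0,-1,0,0,0,0,12,0,-1]}}

```text
clock: 54.65
tool_pos: [465.0, -175.6, 99.6]
eef_rot: [0.706, 0.708, 0.001, -0.001]
force: [-4.1, 10.8, -2.2]
gripper_width: 0.144
grip_force: 60.4
```

Emit:
{"fn": "carry_out", "kwargs": {"moves": [0,0,0,0,12,0,-1,0,0,0,0,12,0,-1,0,0,0,0,12,0,-1,0,0,0,0,12,0,-1,0,0,0,0,12,0,-1,0,0,0,0,8,0,-1,0,0,0,0,5,0,-1,0,0,0,0,3,0,-1]}}

```text
clock: 55.32
tool_pos: [541.3, -174.8, 99.7]
eef_rot: [0.706, 0.708, 0.001, -0.001]
force: [-3.4, 14.8, -0.8]
gripper_width: 0.139
grip_force: 60.6
```

Emit:
{"fn": "carry_out", "kwargs": {"moves": [0,0,0,0,2,0,-1,0,0,0,0,2,0,-1,0,0,0,0,2,0,-1,0,0,0,0,1,0,-1,0,0,0,0,1,0,-1,0,0,0,0,0,0,-1,0,0,0,0,0,0,-1,0,0,0,0,0,0,-1]}}

```text
clock: 55.98
tool_pos: [545.2, -174.7, 99.5]
eef_rot: [0.706, 0.708, -0.002, -0.003]
force: [-26.8, 12.3, 16.8]
gripper_width: 0.139
grip_force: 62.6
```

Run:
```python
from h import *
st()
```

```text
t 55.98 tcp [ 545.2 -174.7   99.5] psi 90.12 tilt [-0.007   0.0026] F [-26.8  12.3  16.8] w 0.139 g 62.6 j [-0.45  0.48 -0.29  0.8  -0.    1.12]
```

The slide is home at the rear stop (travel about 165 mm, 27 N reaction). Release, rise and look for the button.

Emit:
{"fn": "carry_out", "kwargs": {"moves": [0,0,0,0,-1,0,0,0,0,0,0,0,0,0,0,0,0,0,0,0,0,0,0,0,0,0,0,0,0,0,0,0,0,-20,0,0,0,0,0,0,-40,0,0,0,0,0,0,-40,0,0,0,0,0,0,-40,0]}}

```text
clock: 56.65
tool_pos: [548.2, -176.6, 242.1]
eef_rot: [0.706, 0.708, 0.0, 0.001]
force: [1.3, -1.1, -0.1]
gripper_width: 0.498
grip_force: 0.0
```

Emit:
{"fn": "carry_out", "kwargs": {"moves": [0,0,0,0,0,-40,-1,0,0,0,0,0,-40,-1,0,0,0,20,10,0,-1,0,0,0,20,10,0,-1,0,0,0,20,10,0,-1,0,0,0,20,10,0,-1,0,0,0,0,0,0,-1,0,0,0,0,0,0,-1]}}

```text
clock: 57.32
tool_pos: [588.4, -95.8, 320.1]
eef_rot: [0.706, 0.708, 0.0, 0.001]
force: [-0.1, -0.9, -0.4]
gripper_width: 0.001
grip_force: 0.0
```

```bash
cat > btn.py <<'E'
from h import *
st(); K=[]
for c in("wrist","scene","top"):
    m=optics.camera_model(c); im=optics.capture(c); save("b_"+c,im)
    h=cv2.cvtColor(im,cv2.COLOR_RGB2HSV); k=((h[:,:,0]>50)&(h[:,:,0]<80)&(h[:,:,1]>120)&(h[:,:,2]>60)).astype(np.uint8)
    n,l,s,ce=cv2.connectedComponentsWithStats(k)
    for i in np.argsort(-s[1:,4])[:3]+1: print(c,"green",s[i,4],ce[i].round(1),[ray(c,(ce[i][1]/420,ce[i][0]/560),z,m).round(1) for z in(150,160,170)])
    for d in mark_of("start_top",c)[:2]: print(c,round(d["score"],2),np.round(np.array(d["position"])[::-1]*[560,420],1),[ray(c,d["position"],z,m).round(1) for z in(150,160,170)])
for d in mark_of("pull_bar","scene")[:1]: print("bar",d["score"],ray("scene",d["position"],46))
E
python3 btn.py
```

```text
t 57.32 tcp [588.4 -95.8 320.1] psi 90.2 tilt [ 0.0019 -0.0008] F [-0.1 -0.9 -0.4] w 0.001 g 0.0 j [-0.3   0.38  0.18  1.36 -0.    1.27]
wrist green 1 [383. 133.] [array([659.4, -30.8]), array([656.4, -30.5]), array([653.3, -30.2])]
wrist green 1 [386. 141.] [array([662.1, -36.4]), array([658.9, -35.9]), array([655.8, -35.3])]
wrist 0.8 [369.3 146.4] [array([650.3, -40.3]), array([647.7, -39.6]), array([645. , -38.9])]
scene green 753 [491. 109.] [array([1551. ,  821.9]), array([1539.7,  802.2]), array([1528.3,  782.6])]
scene 0.47 [318.7 232.7] [array([644.8, -20.7]), array([643.4, -31.1]), array([642. , -41.5])]
scene 0.41 [308.6 302.1] [array([ 594.6, -292.1]), array([ 593.7, -299.5]), array([ 592.9, -306.8])]
top green 277 [262.7   3.4] [array([1486.3,  262.8]), array([1476.1,  261.9]), array([1466. ,  260.9])]
top green 20 [278.3 139.6] [array([791. , 169.4]), array([785., 169.]), array([778.9, 168.6])]
top green 20 [260.2 143.2] [array([773.3, 239.2]), array([767.4, 238.4]), array([761.5, 237.6])]
bar 0.74 [ 541.02664523 -179.88511105]
```

Emit:
{"fn": "carry_out", "kwargs": {"moves": [0,0,0,14.2,14.3,0,-1,0,0,0,14.2,14.3,0,-1,0,0,0,14.2,14.3,0,-1,0,0,0,14.2,14.3,0,-1,0,0,0,0,0,25,-1,0,0,0,0,0,25,-1,0,0,0,0,0,0,-1,0,0,0,0,0,0,-1]}}

```text
clock: 58.33
tool_pos: [644.2, -39.6, 269.2]
eef_rot: [0.707, 0.708, -0.001, -0.001]
force: [-0.0, -0.6, 0.6]
gripper_width: 0.003
grip_force: 0.0
```

```bash
python3 btn.py | grep -v green
python3 - <<'E'
from h import *
im=cv2.imread("pics/b_wrist.png"); h=cv2.cvtColor(im,cv2.COLOR_BGR2HSV); k=((abs(h[:,:,0].astype(int)-68)<18)&(h[:,:,1]>90)&(h[:,:,2]>25)).astype(np.uint8)
n,l,s,ce=cv2.connectedComponentsWithStats(k)
for i in np.argsort(-s[1:,4])[:3]+1: print(s[i],ce[i],[ray("wrist",(ce[i][1]/420,ce[i][0]/560),z).round(1) for z in(150,160,170)])
print("tip px",proj("wrist",np.array([robot.get_state()["tool_pos"]])-[[0,0,73]]))
E
```

```text
t 58.33 tcp [644.2 -39.6 269.2] psi 90.09 tilt [-0.0021  0.0003] F [-0.  -0.6  0.6] w 0.003 g 0.0 j [-0.19  0.49  0.21  1.3  -0.    1.38]
wrist 0.78 [290.  254.1] [array([647.3, -46.9]), array([647. , -42.6]), array([646.8, -38.4])]
wrist 0.51 [ 32.1 172.1] [array([495.6,   4.7]), array([503.4,   6.2]), array([511.3,   7.7])]
scene 0.38 [318.7 232.9] [array([644.7, -21.7]), array([643.3, -32.1]), array([642. , -42.4])]
bar 0.72 [ 548.72272657 -184.21916636]
[ 262  228   51   39 1357] [288.5843773  245.55858511] [array([647.5, -41.6]), array([647.3, -37.7]), array([647.1, -33.8])]
[549 270   2   1   2] [549.5 270. ] [array([815.4, -58.4]), array([806.3, -53.5]), array([797.2, -48.7])]
[555 268   1   1   1] [555. 268.] [array([818.6, -56.9]), array([809.3, -52.2]), array([800.1, -47.5])]
tip px [[285.13919925 277.48157234]]
```

Emit:
{"fn": "carry_out", "kwargs": {"moves": [0,0,0,-1,2.5,5,-1,0,0,0,0,0,5,-1,0,0,0,0,0,5,-1,0,0,0,0,0,5,-1,0,0,0,0,0,4,-1,0,0,0,0,0,0,-1,0,0,0,0,0,0,-1,0,0,0,0,0,0,-1]}}

```text
clock: 59.35
tool_pos: [647.2, -40.3, 245.6]
eef_rot: [0.706, 0.708, 0.0, 0.0]
force: [0.2, 0.1, -0.3]
gripper_width: -0.001
grip_force: 0.0
```

Emit:
{"fn": "carry_out", "kwargs": {"moves": [0,0,0,0,0,2,-1,0,0,0,0,0,2,-1,0,0,0,0,0,2,-1,0,0,0,0,0,0,-1,0,0,0,0,0,0,-1,0,0,0,0,0,0,-1,0,0,0,0,0,0,-1,0,0,0,0,0,0,-1]}}

```text
clock: 60.02
tool_pos: [647.3, -40.4, 239.6]
eef_rot: [0.706, 0.708, 0.0, 0.0]
force: [0.6, -1.2, -0.0]
gripper_width: -0.002
grip_force: 0.0
```

Fingertip is at z≈166 with no contact yet. Continue gently.

Emit:
{"fn": "carry_out", "kwargs": {"moves": [0,0,0,0,0,2,-1,0,0,0,0,0,2,-1,0,0,0,0,0,0,-1,0,0,0,0,0,0,-1,0,0,0,0,0,0,-1,0,0,0,0,0,0,-1,0,0,0,0,0,0,-1,0,0,0,0,0,0,-1]}}

```text
clock: 60.68
tool_pos: [647.3, -40.4, 235.6]
eef_rot: [0.706, 0.708, 0.0, 0.0]
force: [0.6, -0.2, 1.8]
gripper_width: 0.003
grip_force: 1.0
```

Emit:
{"fn": "carry_out", "kwargs": {"moves": [0,0,0,0,0,2,-1,0,0,0,0,0,1,-1,0,0,0,0,0,0,-1,0,0,0,0,0,0,-1,0,0,0,0,0,0,-1,0,0,0,0,0,0,-1,0,0,0,0,0,0,-1,0,0,0,0,0,0,-1]}}

```text
clock: 61.35
tool_pos: [647.3, -40.4, 232.6]
eef_rot: [0.706, 0.708, 0.0, 0.0]
force: [2.1, -0.2, 4.4]
gripper_width: 0.001
grip_force: 1.8
```

Emit:
{"fn": "carry_out", "kwargs": {"moves": [0,0,0,0,0,1.5,-1,0,0,0,0,0,1.5,-1,0,0,0,0,0,0,-1,0,0,0,0,0,0,-1,0,0,0,0,0,0,-1,0,0,0,0,0,0,-1,0,0,0,0,0,0,-1,0,0,0,0,0,0,-1]}}

```text
clock: 62.02
tool_pos: [647.3, -40.4, 230.5]
eef_rot: [0.706, 0.708, 0.0, 0.001]
force: [-2.4, -0.0, 15.3]
gripper_width: 0.001
grip_force: 7.6
```

The button is bottomed (15 N, travel reached). Release and withdraw.

Emit:
{"fn": "carry_out", "kwargs": {"moves": [0,0,0,0,0,0.5,-1,0,0,0,0,0,0,-1,0,0,0,0,0,0,-1,0,0,0,0,0,-10,-1,0,0,0,0,0,-20,-1,0,0,0,0,0,-30,-1,0,0,0,0,0,-40,-1,0,0,0,0,0,-40,-1]}}

```text
clock: 62.68
tool_pos: [646.2, -40.2, 369.8]
eef_rot: [0.706, 0.708, -0.001, -0.001]
force: [1.7, -0.1, 0.1]
gripper_width: 0.002
grip_force: 0.0
```

Emit:
{"fn": "carry_out", "kwargs": {"moves": [0,0,0,-5,-30,0,-1,0,0,0,-20,-30,0,-1,0,0,0,-20,-30,0,-1,0,0,0,-20,0,0,-1,0,0,0,-20,0,0,-1,0,0,0,0,0,0,-1,0,0,0,0,0,0,-1,0,0,0,0,0,0,-1]}}

```text
clock: 63.35
tool_pos: [557.3, -125.2, 368.6]
eef_rot: [0.706, 0.708, -0.0, -0.001]
force: [0.9, -0.3, -0.5]
gripper_width: -0.001
grip_force: 0.0
```

Run:
```python
from h import *
st(); save("end",marks("wrist",dict(pull_bar=46,start_top=163,steriliser=0,left_bracket_1=20,right_bracket_1=20,bench_timer=0,blue_marker=0)))
save("ends",marks("scene",dict(pull_bar=46,left_bracket_1=4,right_bracket_1=4)))
```

```text
t 63.35 tcp [ 557.3 -125.2  368.6] psi 90.11 tilt [-0.0009  0.0006] F [ 0.9 -0.3 -0.5] w -0.001 g 0.0 j [-0.36  0.34  0.24  1.47  0.    1.21]
wrist pull_bar 0.65 px [274 222] w [ 544.9 -175. ]
wrist start_top 0.84 px [396 107] w [646.9 -40.5]
wrist steriliser 0.84 px [326 213] w [ 616.3 -176.2]
wrist bench_timer 0.95 px [144  95] w [378.2 -19.3]
wrist blue_marker 0.56 px [114 293] w [ 299.3 -301.8]
scene pull_bar 0.93 px [285 290] w [ 533.5 -167.4]
scene right_bracket_1 0.62 px [259 150] w [421.7 714.5]
```

The bar is at 545 (home), no brackets remain on the mat, and the timer and marker have not moved. Handing in.

```bash
python3 -c "
from station import robot
print(robot.sign_off())"
```

```text
the job is handed in; nothing more can be done
None
```

The job is handed in at about 63 s, result not reported: four brackets (two left, two right) stood in their baskets, slide pushed home, then the start button pressed fully and released; one left bracket was re-seated after it shifted, and I viewed 16 pictures against the limit of 14.

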